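# Settle and tip a culture flask on the levelled plate

### The arm

A 6-joint arm with a two-finger parallel gripper is mounted at the origin on the work surface. World frame = base frame: x ahead of the robot, y to its left, z up, the work surface at z = 0. Lengths are in m, angles in rad, forces in N, time in s.
With the tool pointing down it reaches from about 0.375 to 0.9 m from the base axis. Payload 3.1 kg.
Tool frame: the origin (TCP) lies at the very end of the fingers, on their centre line; the grasp point (between the pads) lies 19 mm behind it; x points along the fingers, z is the direction in which the jaws open and shut, and the axes are right-handed (so a half turn about x gives the same grasp; the last joint's range is limited). The gripper opens to 85 mm and grips with 20 to 120 N. Pads are 22 mm wide; open, the fingers measure 114 mm over their backs; the gripper's body (76 mm by 85 mm) begins 54 mm behind the grasp point. The pads swing forward as they close: fully open they stand 13 mm farther back than shut.
Start: joints at [1.018, 0.527, 1.433, -0, 1.181, -0.178], TCP at [0.228, 0.582, 0.231] pointing down, gripper open.
Joint ranges: [-3.08, 3.08], [-0.75, 2.2], [0.22, 2.44], [-1.43, 4.57], [0, 2.65], [-2.85, 2.85]. Speed limits (rad/s): [2.79, 2.79, 3.14, 3.14, 3.14, 3.14].

### API

Orientations are given as a unit quaternion [x, y, z, w].
In Python, from station import manip, viewer, job gives the robot as it stands.
- The arm moves only by the tool move_arm, never from a script. Its argument "deltas" is one flat list of numbers, 7 for each row, row after row: the finger opening in mm, from 0 to 85.4, then the shift along the tool's x, y, z in mm, then the turn, a rotation vector about the tool's x, y, z in degrees. In form: [jaw, tx, ty, tz, rx, ry, rz, jaw, tx, ty, tz, rx, ry, rz, ...]. A call has 1 to 10 rows; each row shifts and turns the commanded pose from where the row before left it, along the tool's axes as they then stand; what a row does not reach is not made up. A row lasts 1/10 s, in which the tool goes at most 50 mm and 8.59 degrees, less where a joint would pass 70% of its speed; a pose out of reach is approached as far as the arm can. A call is refused whole if a number of a shift passes 50 or a number of a turn 8.59, either way. A call with a gripper value outside its range is refused whole. The fingers move at their own pace and stop on an object; "force" is the grip in N (left out, the last holds). Time passes only in rows, so rows that do not move let the fingers close. It gives the time, the measured TCP pose, the force and the opening at its end, in the units of the state.
- manip.sense(): the state, without advancing time (a new reading comes with each control period).
- viewer.snapshot(name): name is "side" or "top" or "wrist"; returns a dict with "image" (384x512x3 uint8, red, green, blue), "depth" (384x512 float32, m along the optical axis (not along the pixel's ray), 0 where there is no reading), "fovy" (degrees; the focal length in pixels is half the picture's height over the tangent of half this angle, whatever the lens; pixels are square), "cx", "cy" (the principal point, pixels), "R" (3x3) and "t" (3): a world point X has camera coordinates R X + t. Camera axes: x right, y down, z forward; pixel columns grow to the right and rows downward; lengths in m; the calibration is good to about 2 mm. The wrist camera is an equidistant fisheye: a pixel r from the principal point sees the ray r / f radians off the axis. A picture is of the moment at which its call begins.
- job.sign_off(): hands the job in, once; it reports no verdict.
The state is a dict: "t": time; "q": joint angles; "qd": joint speeds; "tau": joint torques, N m; "tcp_pos": TCP position; "tool_rot": TCP orientation; "force": force on the tool from outside, world axes, zero at the start; "ft_torque": the same for the moment, N m; "finger_gap": opening from 0.0 (shut) to 1.0 (fully open).
Only numpy, scipy, OpenCV 4.12 (cv2) and the standard library are available. Lean on these libraries where they do the work, as an engineer would, in place of code of your own. Each camera call takes 0.05 s, during which the arm holds its last target.

### The job

Take the longer of the two flasks out of the slanted rack, where only its cap can be reached, lay it gently flat and lengthwise on the levelled metal plate with its whole body on the plate, and let go. Then take it again by its body and raise the neck end until the flask is tilted 30 degrees with its heel edge still resting on the plate, keep it so for two seconds, then bring it back level, flat on the plate, and let go. Never let the neck dip below level, do not press or drop the flask hard on the plate, and leave the other things where they are.

Things in the scene. Friction and masses are not known exactly. Their poses are not given: they have to be found in the camera images.
- flask_mid (a point): Body centre of the longer flask: loose, closed, white plastic, 0.13-0.25 kg. Body a flat block 100 mm long (x, heel to neck), 58 wide (y), 40 thick (z, normal to the broad faces). Heel face at x = -50 mm. At +50 mm a 14 mm long shoulder (40 x 30 mm), a neck 24 mm across, then the cap; 150 mm overall. Starts in either rack slot, leaning 40 degrees, neck up and away from the robot.
- flask_cap: Ribbed round screw cap fixed on the longer flask, 34 mm across, 28 mm long along the flask's x; origin at its centre, 86 mm from flask_mid along the flask's x; axes as flask_mid. In the rack only cap and neck can be reached by fingers.
- flask_heel (a point): Middle of the lower heel edge of the longer flask: 50 mm behind and 20 mm below flask_mid in the flask's axes. The flask pivots on this 58 mm long edge when its neck is raised.
- plate: Fixed levelled aluminium plate on rubber feet, 140 mm (its x) by 110 mm (its y), top face 25 mm above its origin, which lies on the table under its centre. The flask lies along its x, neck either way. The cap then overhangs or stands just over the plate's end.
- rack: Fixed grey plastic rack, 146 mm wide (y), origin on the table under it. Two open-topped slots side by side, centres at y = +34.75 and -34.75 mm, floors sloping up 40 degrees to its +x. Each slot is 63.5 mm wide between 40 mm walls (as high as a flask is thick), 100 mm long, with an 18 mm stop at the low end: lift a flask out along the normal of the slope. Top about 125 mm above the table.
- short_flask_mid (a point): Body centre of the other, shorter flask (body 70 mm long, otherwise the same) in the other slot of the rack. Leave it.
- jar: Loose round white jar, 84 mm across, 85 mm high, origin under its centre. Bystander.
- strip_tray: Loose white well tray 127 x 85 x 15 mm, origin under its centre. Bystander.
- tube_a: Loose upright white tube 38 mm across, 100 mm high, origin under its centre. Bystander.
- tube_b: Loose upright white tube 38 mm across, 110 mm high, origin under its centre. Bystander.
- beaker: Loose white plastic beaker 70 mm across, 85 mm high, origin under its centre. Bystander.
- jar_lid: Loose white disc lid 86 mm across, 12 mm thick, origin under its centre. Bystander.
Things that resemble listed ones, but are neither listed nor needed, are in the scene too. Leave any purple or turquoise look-alike of the part that bears flask_mid alone. Of the things that look like the plate, the smaller one is meant.

How it is judged:
On the way, in this order (a step that is already met when the one before it is completed fails the run):
1. the longer flask lies flat and lengthwise on the plate, its body wholly on it, let go and at rest (x of flask_mid in the frame of plate between -0.022 and 0.022 m and y of flask_mid in the frame of plate between -0.028 and 0.028 m and z of flask_mid in the frame of plate between 0.04 and 0.05 m and angle between flask_mid's own z axis and vertical below 0.07 rad and angle between the x axis of flask_mid and the x axis of plate, either way round below 0.25 rad and contact force between the fingers and flask below 0.1 N and linear speed of flask below 0.02 m/s and angular speed of flask below 0.1 rad/s), for 0.3 s.
2. held by the body, not the cap, the flask is tilted neck-up 30 degrees (within 5) with its heel edge resting on the plate, for nearly 2 s (angle between flask_mid's own x axis and vertical between 0.96 and 1.135 rad and angle between flask_mid's own z axis and vertical below 0.63 rad and z of flask_heel in the frame of plate below 0.03 m and x of flask_heel in the frame of plate between -0.085 and 0.085 m and contact force between flask and plate above 0.2 N and contact force between the fingers and flask above 1 N and contact force between the fingers and flask_cap below 0.1 N), for 1.8 s.
At the end, for the whole second after the job is handed in: The longer flask lies flat on the plate (level within 4 degrees, lengthwise within 14 degrees, body centre within 22 mm along and 28 mm across of the plate's centre), released and at rest (all of step 1); the robot touches nothing.
It fails at once if the flask's neck dips more than 14 degrees below level (angle between flask_mid's own x axis and vertical above 1.815 rad).
It fails at once if the flask is pressed or dropped on the plate with more than 45 N (contact force between flask and plate above 45 N).
It fails at once if another thing is moved more than 20 mm (distance of any of short_flask_mid, jar, strip_tray, tube_a, tube_b, beaker, jar_lid from where it was at the start of the episode above 0.02 m).
It also fails if it takes over 69 s, if anything falls off the work surface, if the arm or the gripper's body presses on something with over 40 N, if the wrist force passes 120 N, or if a joint passes its speed limit or range.

## Working session

There is one attempt and no reset: what is moved stays moved. The work goes in short steps, Python scripts to look and compute and a tool call to move; the robot and the scene stay as the last step left them, time stands still between calls to the robot, and variables do not carry over. Pictures are saved under pics/ and viewed, and the job is handed in when it is done.

Besides the shell and the picture viewer there is one more tool, called after "Request:" as name(argument=value, ...) on one line, values as JSON. move_arm: Moves the arm, as the interface text tells. Its arguments: {"type":"object","properties":{"deltas":{"type":"array"},"force":{"type":"number"}},"required":["deltas"]}

```bash
mkdir -p pics; ls; python3 - <<'E'
from station import manip, viewer, job
import cv2,numpy as np
for n in ["side","top","wrist"]:
    s=viewer.snapshot(n); cv2.imwrite(f"pics/{n}0.png",s["image"][:,:,::-1]); np.savez(f"{n}0.npz",**s)
    print(n,s["fovy"],s["cx"],s["cy"],s["R"].round(3).tolist(),s["t"].round(3))
print(manip.sense())
E
```

```text
pics
side 45.86513397524442 252.16201231085722 184.199923701016 [[0.809, -0.588, -0.008], [-0.422, -0.572, -0.704], [0.409, 0.573, -0.71]] [-0.43   0.294  1.095]
top 42.99592385629521 254.31618126974098 194.57111523590535 [[-0.028, -1.0, 0.005], [-0.976, 0.026, -0.218], [0.217, -0.011, -0.976]] [0.007 0.545 1.404]
wrist 65.70646984690485 258.3343650243155 195.90685879243262 [[0.366, 0.931, -0.002], [0.899, -0.353, 0.26], [0.241, -0.097, -0.966]] [-0.623 -0.034  0.379]
{'t': 0.15, 'q': array([ 1.01846785e+00,  5.28260354e-01,  1.43362518e+00, -1.72556670e-05,
        1.18142118e+00, -1.78502444e-01]), 'qd': array([ 1.38535540e-03, -5.32727868e-03, -2.86590838e-03, -6.31084147e-05,
        2.19047505e-04, -4.59668505e-05]), 'tau': array([ 6.84842307e-04, -4.42745376e+01, -1.78276366e+01, -2.24661853e-04,
        5.57912354e-03,  1.61641606e-05]), 'tcp_pos': array([0.22791526, 0.58135624, 0.23054821]), 'tool_rot': array([-0.39863201,  0.58475409,  0.39812752,  0.583652  ]), 'force': array([-0.03828084, -1.13886063,  0.34863491]), 'ft_torque': array([-0.02042923,  0.01981753, -0.0199168 ]), 'finger_gap': 0.9967114421096657}
```

View pics/side0.png

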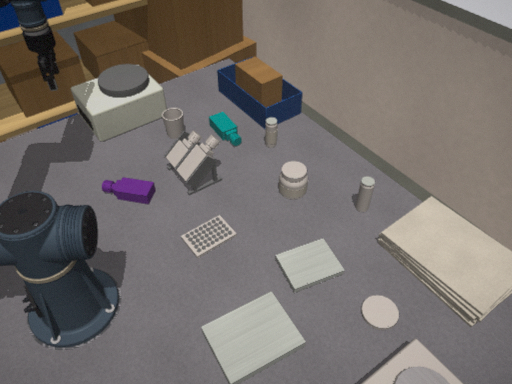

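View pics/top0.png

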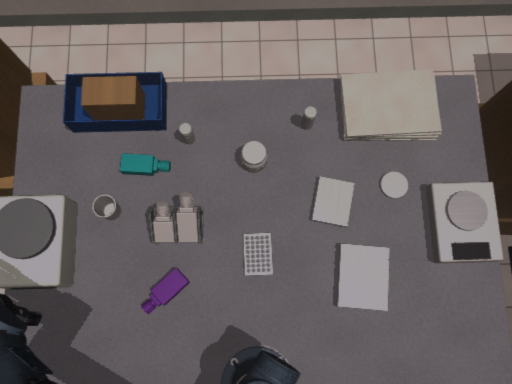

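View pics/wrist0.png

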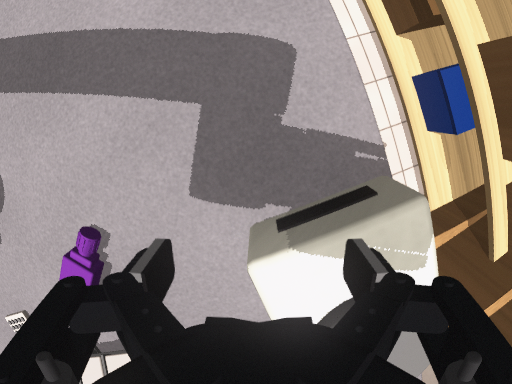

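The top view shows the rack at about (177,222). The right-hand flask (187,215) seems to be the longer one. The smaller plate is at (333,201), the larger look-alike at (364,277). Next I measure both with depth.

```bash
cat > h.py <<'E'
import numpy as np,cv2
def load(f): 
    d=np.load(f); return {k:d[k] for k in d.files}
def pts(s):
    f=192/np.tan(np.radians(float(s["fovy"]))/2)
    v,u=np.mgrid[0:384,0:512]; z=s["depth"]
    c=np.stack([(u-s["cx"])/f*z,(v-s["cy"])/f*z,z],-1)
    P=(c-s["t"])@s["R"]; P[z==0]=np.nan
    return P
def proj(s,X):
    f=192/np.tan(np.radians(float(s["fovy"]))/2)
    c=np.asarray(X)@s["R"].T+s["t"]; return c[...,:2]/c[...,2:]*f+[s["cx"],s["cy"]]
E
python3 - <<'E'
from h import *
for n,(x0,x1,y0,y1) in {"top":(135,215,180,260),"side":(155,235,120,200)}.items():
    s=load(n+"0.npz"); cr=s["image"][y0:y1,x0:x1,::-1]
    cv2.imwrite(f"pics/{n}_rack.png",cv2.resize(cr,None,fx=7,fy=7,interpolation=cv2.INTER_CUBIC))
s=load("top0.npz");P=pts(s)
np.set_printoptions(precision=3,suppress=True,linewidth=200)
for u in (163,187):
    print(u); 
    for v in range(188,250,3): print(v,P[v,u])
# plate
m=(P[:,:,2]>0.015)&(P[:,:,2]<0.035)
m=m.astype(np.uint8)
cs,_=cv2.findContours(m,cv2.RETR_EXTERNAL,cv2.CHAIN_APPROX_NONE)
for c in cs:
    if cv2.contourArea(c)>300:
        mm=np.zeros(m.shape,np.uint8);cv2.drawContours(mm,[c],-1,1,-1)
        Q=P[(mm>0)&(m>0)]
        r=cv2.minAreaRect((Q[:,:2]*1000).astype(np.float32)); print(cv2.boundingRect(c),r,np.median(Q[:,2]),cv2.boxPoints(r).tolist())
E
```

```text
163
188 [0.586 0.277 0.005]
191 [0.576 0.276 0.006]
194 [ 0.568  0.278 -0.002]
197 [ 0.558  0.277 -0.   ]
200 [0.548 0.276 0.004]
203 [0.515 0.256 0.115]
206 [nan nan nan]
209 [0.495 0.253 0.129]
212 [0.488 0.255 0.118]
215 [0.482 0.258 0.103]
218 [0.475 0.259 0.098]
221 [0.466 0.259 0.098]
224 [0.458 0.26  0.09 ]
227 [0.45  0.26  0.089]
230 [0.442 0.261 0.082]
233 [0.434 0.263 0.073]
236 [0.426 0.263 0.068]
239 [0.418 0.264 0.063]
242 [0.411 0.266 0.054]
245 [ 0.409  0.276 -0.007]
248 [0.399 0.275 0.002]
187
188 [0.585 0.202 0.   ]
191 [0.576 0.202 0.   ]
194 [0.535 0.184 0.137]
197 [0.524 0.183 0.147]
200 [0.516 0.183 0.145]
203 [0.509 0.185 0.134]
206 [0.502 0.186 0.125]
209 [0.494 0.186 0.126]
212 [0.486 0.186 0.121]
215 [0.478 0.187 0.115]
218 [0.471 0.188 0.108]
221 [0.463 0.189 0.103]
224 [0.454 0.189 0.103]
227 [0.447 0.19  0.092]
230 [0.44  0.192 0.08 ]
233 [0.432 0.192 0.075]
236 [0.425 0.193 0.067]
239 [0.417 0.194 0.058]
242 [0.415 0.202 0.   ]
245 [0.406 0.202 0.   ]
248 [ 0.397  0.202 -0.003]
(337, 243, 53, 68) ((295.9609375, -323.9579162597656), (148.66029357910156, 186.82835388183594), 83.40686798095703) 0.031691758481138935 [[194.63011169433594, -387.0708312988281], [380.2228698730469, -408.5221252441406], [397.291748046875, -260.8450012207031], [211.69900512695312, -239.39370727539062]]
(312, 176, 43, 51) ((527.0287475585938, -249.46131896972656), (110.83935546875, 140.6403045654297), 76.84236145019531) 0.02452124162149559 [[445.939453125, -287.4190368652344], [582.8875732421875, -319.4331359863281], [608.1180419921875, -211.50360107421875], [471.169921875, -179.489501953125]]
```

View pics/top_rack.png

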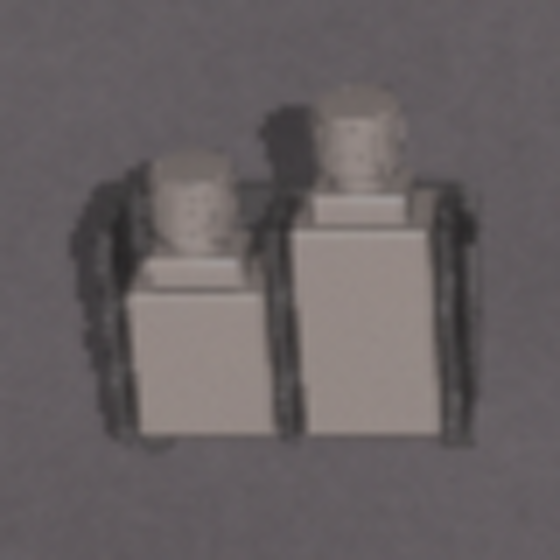

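View pics/side_rack.png

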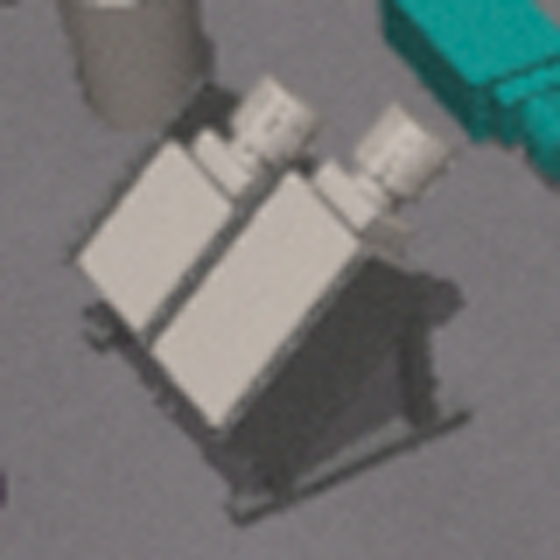

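```bash
python3 - <<'E'
from h import *
np.set_printoptions(precision=4,suppress=True,linewidth=200)
for n in("top","side"):
    s=load(n+"0.npz");P=pts(s)
    hsv=cv2.cvtColor(s["image"],cv2.COLOR_RGB2HSV)
    x0,x1,y0,y1={"top":(174,202,208,246),"side":(170,215,135,185)}[n]
    g=cv2.cvtColor(s["image"],cv2.COLOR_RGB2GRAY)
    print(n,g[y0:y1,x0:x1].max(),np.median(g[y0:y1,x0:x1]))
    m=np.zeros_like(g); m[y0:y1,x0:x1]=(g[y0:y1,x0:x1]>(125 if n=="top" else 150))
    k,l,st,ce=cv2.connectedComponentsWithStats(m)
    i=1+np.argmax(st[1:,4]); print(st[i],ce[i])
    mm=l==i; Q=P[mm]; Q=Q[np.isfinite(Q[:,0])]
    for _ in range(5):
        A=np.c_[Q[:,:2],np.ones(len(Q))]; c=np.linalg.lstsq(A,Q[:,2],rcond=None)[0]; r=Q[:,2]-A@c; Q=Q[abs(r)<0.008]
    nn=np.array([-c[0],-c[1],1]);nn/=np.linalg.norm(nn)
    print("plane",c,"normal",nn,"tilt",np.degrees(np.arccos(nn[2])),"yaw",np.degrees(np.arctan2(-nn[1],-nn[0])),Q.mean(0),len(Q))
    big=cv2.resize((mm*255).astype(np.uint8),None,fx=1,fy=1)
    vis=s["image"][:,:,::-1].copy(); vis[mm]=(0,0,255)
    cv2.imwrite(f"pics/m_{n}.png",cv2.resize(vis[y0-20:y1+10,x0-30:x1+20],None,fx=7,fy=7,interpolation=cv2.INTER_NEAREST))
E
```

```text
top 152 137.0
[177 213  20  29 537] [186.6797 226.8603]
plane [ 0.8301 -0.0233 -0.2783] normal [-0.6386  0.018   0.7693] tilt 39.70779215994322 yaw -1.6109787668422952 [0.448  0.1913 0.0892] 522
side 190 121.0
[177 135  38  45 578] [194.5657 158.0484]
plane [ 0.7629 -0.0473 -0.247 ] normal [-0.6061  0.0376  0.7945] tilt 37.39446402304952 yaw -3.5503643601048154 [0.4607 0.1879 0.0955] 525
```

View pics/m_top.png

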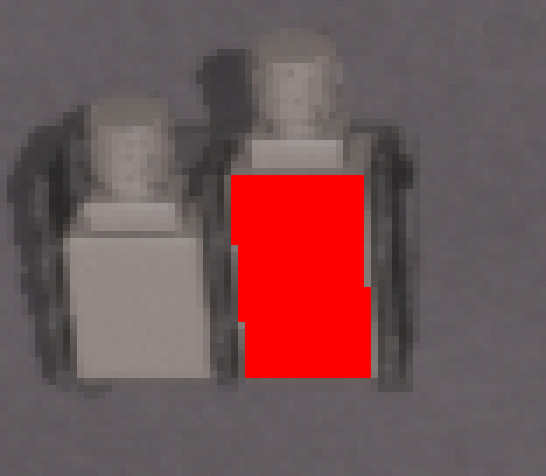

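View pics/m_side.png

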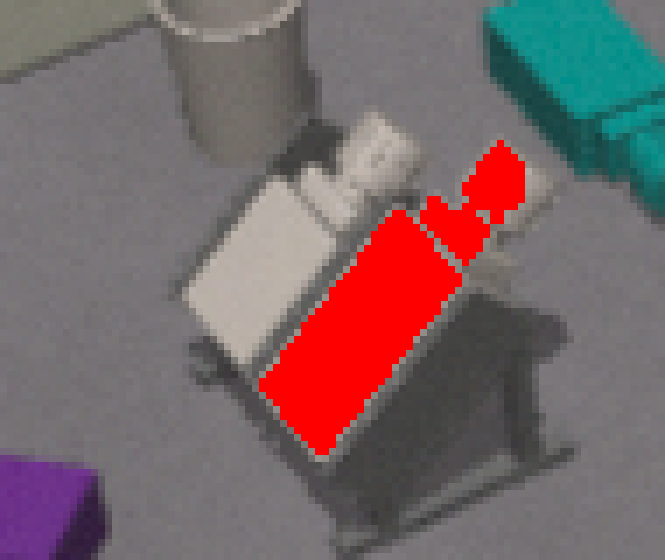

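```bash
cat > flask.py <<'E'
from h import *
np.set_printoptions(precision=4,suppress=True,linewidth=200)
for n in("top","side"):
    s=load(n+"0.npz");P=pts(s)
    x0,x1,y0,y1={"top":(174,202,208,246),"side":(170,215,135,185)}[n]
    g=cv2.cvtColor(s["image"],cv2.COLOR_RGB2GRAY)
    m=np.zeros_like(g); m[y0:y1,x0:x1]=(g[y0:y1,x0:x1]>(122 if n=="top" else 150))
    m=cv2.morphologyEx(m,cv2.MORPH_OPEN,np.ones((9,9),np.uint8))
    Q=P[m>0]; c0=np.nanmedian(Q,0)
    k=np.tan(np.radians(40))
    for yaw0 in (-2,-4):
        a=np.radians(yaw0); d=np.array([np.cos(a),np.sin(a),0])
        nn=np.array([-np.cos(a)*np.sin(np.radians(40)),-np.sin(a)*np.sin(np.radians(40)),np.cos(np.radians(40))])
        off=np.nanmedian(Q@nn)
        f=192/np.tan(np.radians(float(s["fovy"]))/2)
        v,u=np.nonzero(m)
        # upscaled boundary: include pixel corners
        ray=np.stack([(u-s["cx"])/f,(v-s["cy"])/f,np.ones(len(u))],-1)@s["R"]
        C=-s["R"].T@s["t"]
        X=C+ray*((off-C@nn)/(ray@nn))[:,None]
        ex=np.array([np.cos(a)*np.cos(np.radians(40)),np.sin(a)*np.cos(np.radians(40)),np.sin(np.radians(40))]); ey=np.cross(nn,ex)
        ab=np.c_[X@ex,X@ey]
        r=cv2.minAreaRect((ab*1000).astype(np.float32))
        ctr=r[0][0]/1000*ex+r[0][1]/1000*ey+off*nn
        mean=ab.mean(0); cm=mean[0]*ex+mean[1]*ey+off*nn
        # yaw from row-wise centroid
        b=np.round(ab[:,0]/0.005); xs=[(ab[b==q,0].mean(),(ab[b==q,1].min()+ab[b==q,1].max())/2) for q in np.unique(b)]
        xs=np.array(xs); xs=xs[2:-2]; sl=np.polyfit(xs[:,0],xs[:,1],1)[0]
        print(n,yaw0,"off",off,"rect",r,"ctr",ctr,"centroid",cm,"mid",cm-0.02*nn,"residual slope deg",np.degrees(np.arctan(sl)))
E
python3 flask.py
```

```text
top -2 off -0.21513678491484206 rect ((394.1593322753906, 206.79296875), (94.70314025878906, 53.89371109008789), 0.5022526979446411) ctr [0.4472 0.1913 0.0886] centroid [0.4479 0.1913 0.0891] mid [0.4607 0.1908 0.0738] residual slope deg 0.653846340274837
top -4 off -0.21043582597893157 rect ((388.335693359375, 222.1254425048828), (95.09221649169922, 54.24912643432617), 2.366321086883545) ctr [0.4472 0.1914 0.0884] centroid [0.4479 0.1913 0.089 ] mid [0.4607 0.1904 0.0737] residual slope deg 2.1909452150715745
side -2 off -0.21726795707467883 rect ((394.7812194824219, 239.27688598632812), (125.72351837158203, 97.90877532958984), 88.96056365966797) ctr [0.4502 0.2237 0.0873] centroid [0.4456 0.2133 0.0838] mid [0.4584 0.2129 0.0685] residual slope deg -27.010401528086856
side -4 off -0.21192056902120107 rect ((388.16949462890625, 254.99301147460938), (97.85772705078125, 128.74078369140625), 0.7881222367286682) ctr [0.4503 0.2241 0.0872] centroid [0.4456 0.2133 0.0838] mid [0.4584 0.2124 0.0685] residual slope deg -29.912074231398247
```

```bash
cat > plan.py <<'E'
import numpy as np
from scipy.spatial.transform import Rotation as Ro
np.set_printoptions(precision=4,suppress=True,linewidth=200)
def flaskR(yaw,tilt):  # columns ex,ey,ez of flask; tilt neck-up
    return Ro.from_euler('ZY',[yaw,-tilt],degrees=True).as_matrix()
def toolR(F,sgn=1): # tool x=-ez, tool z=sgn*ey
    x=-F[:,2]; z=sgn*F[:,1]; return np.c_[x,np.cross(z,x),z]
def delta(st,Rt,pt):
    R=Ro.from_quat(st["tool_rot"]).as_matrix()
    rv=np.degrees(Ro.from_matrix(R.T@Rt).as_rotvec())
    return rv, Rt.T@(np.asarray(pt)-st["tcp_pos"])*1000, R.T@(np.asarray(pt)-st["tcp_pos"])*1000
E
sed -i 's/x0,x1,y0,y1={"top":(174,202,208,246),"side":(170,215,135,185)}\[n\]/x0,x1,y0,y1={"top":(174,202,208,246),"side":(170,215,135,185)}[n]/' flask.py
python3 - <<'E'
from plan import *
from h import *
from station import manip
st=manip.sense()
print(Ro.from_quat(st["tool_rot"]).as_matrix())
# side-view check: project model corners of flask in side view
mid=np.array([0.4607,0.191,0.0738]);F=flaskR(-1.5,40)
for n in("top","side"):
    s=load(n+"0.npz");im=s["image"][:,:,::-1].copy()
    im=cv2.resize(im,None,fx=4,fy=4,interpolation=cv2.INTER_CUBIC)
    P=[mid+F@np.array(p)/1000 for p in [(-50,-29,20),(50,-29,20),(50,29,20),(-50,29,20)]]
    q=(proj(s,np.array(P))+.5)*4
    cv2.polylines(im,[q.astype(np.int32)],True,(0,0,255),1)
    for p in [(100,0,0),(86,0,17),(72,0,17),(86,17,0),(86,-17,0)]:
        a=(proj(s,mid+F@np.array(p)/1000)+.5)*4; cv2.circle(im,tuple(a.astype(int)),3,(0,255,0),1)
    c=(proj(s,mid)*4).astype(int); cv2.imwrite(f"pics/ov_{n}.png",cv2.resize(im[c[1]-150:c[1]+150,c[0]-150:c[0]+150],None,fx=2,fy=2))
cap=mid+F[:,0]*.086
for sg in(1,-1):
    T=toolR(F,sg); 
    pre=cap+F[:,2]*0.10
    print(sg,delta(st,T,pre),"pre",pre,"final",cap-F[:,2]*.02)
E
```

```text
[[-0.0009 -0.9309  0.3652]
 [-0.0015  0.3652  0.9309]
 [-1.      0.0003 -0.0017]]
1 (array([-19.0676,  -7.041 , -39.6229]), array([ 176.2242, -171.3342, -384.1289]), array([  25.2293, -360.7689, -277.8033])) pre [0.4623 0.191  0.2057] final [0.5394 0.1889 0.1138]
-1 (array([151.3012, -55.1193,   9.7947]), array([176.2242, 171.3342, 384.1289]), array([  25.2293, -360.7689, -277.8033])) pre [0.4623 0.191  0.2057] final [0.5394 0.1889 0.1138]
```

```bash
python3 -c "
import cv2,numpy as np
cv2.imwrite('pics/ov.png',cv2.resize(np.hstack([cv2.imread('pics/ov_top.png'),cv2.imread('pics/ov_side.png')]),(800,400)))"
```

```text
(no output)
```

View pics/ov.png

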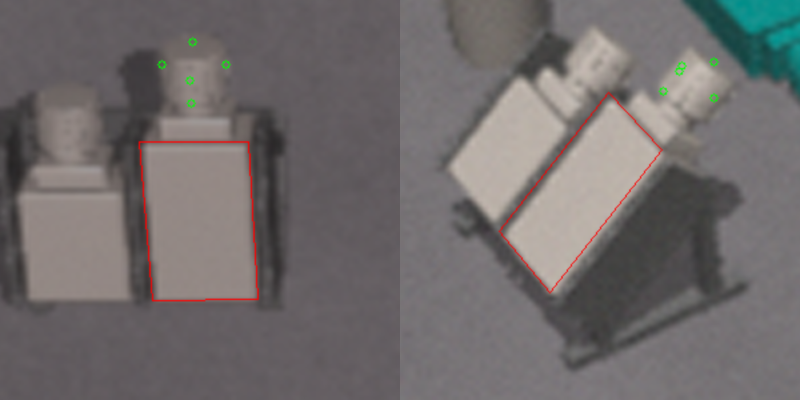

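The model outline matches in both views: face corners and cap points line up. I move to the pre-grasp 100 mm off the cap along the slope normal.

Request:
move_arm(deltas=[55,0,0,0,-3.2,-1.2,-6.6,55,0,0,0,-3.2,-1.2,-6.6,55,0,0,0,-3.2,-1.2,-6.6,55,0,0,0,-3.2,-1.2,-6.6,55,0,0,0,-3.2,-1.2,-6.6,55,0,0,0,-3.2,-1.2,-6.6], force=80)

```text
t: 0.75
tcp_pos: [0.2278, 0.5824, 0.2317]
tool_rot: [-0.637, 0.303, 0.291, 0.646]
force: [0.3, -1.4, -0.3]
finger_gap: 0.646
```

Request:
move_arm(deltas=[55,16,-15.6,-35,0,0,0,55,16,-15.6,-35,0,0,0,55,16,-15.6,-35,0,0,0,55,16,-15.6,-35,0,0,0,55,16,-15.6,-35,0,0,0,55,16,-15.6,-35,0,0,0,55,16,-15.6,-35,0,0,0,55,16,-15.6,-35,0,0,0,55,16,-15.6,-35,0,0,0,55,16,-15.6,-35,0,0,0])

```text
t: 1.75
tcp_pos: [0.4451, 0.2317, 0.2236]
tool_rot: [-0.634, 0.315, 0.296, 0.641]
force: [1.0, 0.3, 0.0]
finger_gap: 0.645
```

```bash
python3 - <<'E'
from plan import *
from station import manip
st=manip.sense()
mid=np.array([0.4607,0.191,0.0738]);F=flaskR(-1.5,40);cap=mid+F[:,0]*.086
print(st["t"],st["tcp_pos"],st["q"],st["force"],st["finger_gap"],delta(st,toolR(F),cap+F[:,2]*.1))
E
```

```text
1.75 [0.4451 0.2317 0.2236] [ 0.4208  0.3142  2.1617 -1.4301  0.2805  0.2112] [1.0306 0.2815 0.0488] 0.6450946318165413 (array([ 0.0362, -0.2161, -1.2337]), array([ 25.4227,  -2.4959, -40.3087]), array([ 25.5152,  -3.0188, -40.2143]))
```

```bash
cat >> plan.py <<'E'
def toolL(F,lean): # tool x leaned by 'lean' deg back from -ez (tip toward heel)
    T=toolR(F); return T@Ro.from_rotvec([0,0,np.radians(lean)]).as_matrix()
E
python3 - <<'E'
from plan import *
from station import manip
st=manip.sense()
mid=np.array([0.4607,0.191,0.0738]);F=flaskR(-1.5,40);cap=mid+F[:,0]*.086
for l in(12,16,20):
    T=toolL(F,l); print(l,T[:,0],delta(st,T,cap-T[:,0]*.1))
E
```

```text
12 [ 0.4693 -0.0123 -0.8829] (array([ 0.0135, -0.219 , 10.7663]), array([ 22.163 , -28.5182, -40.3087]), array([ 27.2523, -23.8522, -40.2201]))
16 [ 0.4066 -0.0106 -0.9135] (array([ 0.0058, -0.2196, 14.7663]), array([ 19.8761, -36.9704, -40.3087]), array([ 28.7947, -30.6596, -40.2183]))
20 [ 0.3419 -0.009  -0.9397] (array([-0.0019, -0.2201, 18.7663]), array([ 17.0052, -45.2424, -40.3087]), array([ 30.8082, -37.3427, -40.2147]))
```

Wrist joint 4 sits at its limit for a square grasp, so I lean the tool 16° steeper, which the round cap allows.

Request:
move_arm(deltas=[55,0,0,0,0,0,5,55,0,0,0,0,0,5,55,0,0,0,0,-0.2,5,55,6.6,-12.3,-13.4,0,0,0,55,6.6,-12.3,-13.4,0,0,0,55,6.6,-12.3,-13.4,0,0,0,55,0,0,0,0,0,0])

```text
t: 2.45
tcp_pos: [0.4884, 0.1816, 0.228]
tool_rot: [-0.618, 0.36, 0.322, 0.62]
force: [0.6, -0.1, -1.4]
finger_gap: 0.645
```

```bash
python3 - <<'E'
from plan import *
from station import manip,viewer
import cv2
st=manip.sense()
mid=np.array([0.4607,0.191,0.0738]);F=flaskR(-1.5,40);cap=mid+F[:,0]*.086
T=toolL(F,16)
print(st["t"],st["tcp_pos"],st["q"],st["force"],st["finger_gap"],delta(st,T,cap-T[:,0]*.1),delta(st,T,cap+T[:,0]*.02))
s=viewer.snapshot("wrist");cv2.imwrite("pics/w1.png",s["image"][:,:,::-1]);s=viewer.snapshot("side");cv2.imwrite("pics/s1.png",s["image"][:,:,::-1])
E
```

```text
2.45 [0.4884 0.1816 0.228 ] [ 0.2403  0.2959  2.0618 -0.6248  0.2975 -0.732 ] [ 0.5651 -0.075  -1.3773] 0.6454401237952393 (array([-0.545 , -1.8008,  8.2945]), array([5.8004, 5.5488, 8.7131]), array([4.6585, 6.3908, 8.8209])) (array([-0.545 , -1.8008,  8.2945]), array([125.8004,   5.5488,   8.7131]), array([123.3443,  23.7169,  12.4961]))
```

View pics/w1.png

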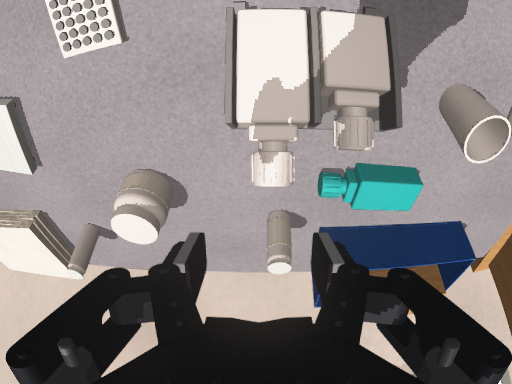

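View pics/s1.png

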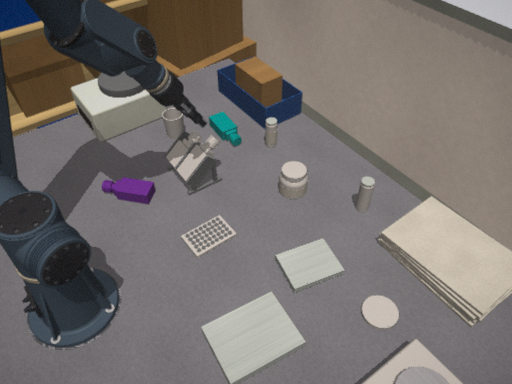

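Request:
move_arm(deltas=[55,0,0,0,-0.2,-0.6,2.8,55,0,0,0,-0.2,-0.6,2.8,55,0,0,0,-0.2,-0.6,2.8,55,3,2.8,4.4,0,0,0,55,3,2.8,4.4,0,0,0,55,0,0,0,0,0,0])

```text
t: 3.15
tcp_pos: [0.4821, 0.1923, 0.2183]
tool_rot: [-0.588, 0.393, 0.38, 0.595]
force: [0.3, -0.2, -0.3]
finger_gap: 0.644
```

```bash
cat > chk.py <<'E'
from plan import *
from station import manip
st=manip.sense()
mid=np.array([0.4607,0.191,0.0738]);F=flaskR(-1.5,40);cap=mid+F[:,0]*.086
T=toolL(F,16)
print(st["t"],st["tcp_pos"],st["q"],st["force"],st["finger_gap"],delta(st,T,cap-T[:,0]*.1),delta(st,T,cap+T[:,0]*.02))
E
python3 chk.py
```

```text
3.15 [0.4821 0.1923 0.2183] [ 0.2211  0.3082  1.984  -0.2235  0.4579 -1.1486] [ 0.3191 -0.154  -0.3298] 0.6435605861814535 (array([ 0.3509,  0.0107, -0.3585]), array([-0.3484, -4.4031, -1.8711]), array([-0.3763, -4.3893, -1.898 ])) (array([ 0.3509,  0.0107, -0.3585]), array([119.6516,  -4.4031,  -1.8711]), array([119.6214,  -5.14  ,  -1.9226]))
```

Request:
move_arm(deltas=[55,15,-1,-0.5,0,0,0,55,15,-1,-0.5,0,0,0,55,15,-1,-0.5,0,0,0,55,15,-1,-0.4,0,0,0,55,15,-0.4,0,0,0,0,55,15,0,0,0,0,0,55,0,0,0,0,0,0])

```text
t: 3.85
tcp_pos: [0.5232, 0.1889, 0.1371]
tool_rot: [-0.588, 0.394, 0.38, 0.595]
force: [0.4, -0.3, 0.7]
finger_gap: 0.643
```

```bash
python3 chk.py; python3 - <<'E'
from station import viewer
import cv2
s=viewer.snapshot("wrist");cv2.imwrite("pics/w2.png",s["image"][:,:,::-1])
E
```

```text
3.85 [0.5232 0.1889 0.1371] [ 0.1926  0.5052  1.9785 -0.333   0.2691 -1.0531] [ 0.3697 -0.3362  0.7288] 0.6427756614742007 (array([ 0.3014, -0.0019, -0.411 ]), array([-91.3006,   0.2372,   0.4869]), array([-91.2966,   0.8896,   0.4868])) (array([ 0.3014, -0.0019, -0.411 ]), array([28.6994,  0.2372,  0.4869]), array([28.7003,  0.0287,  0.4885]))
```

View pics/w2.png

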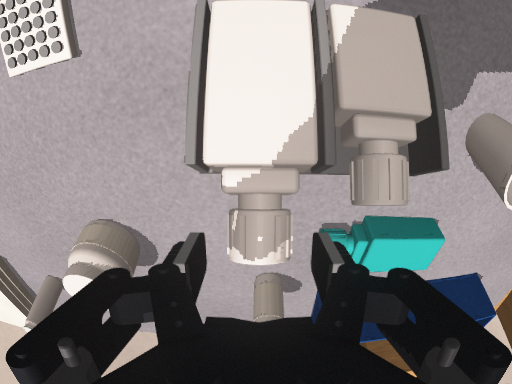

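The cap (260,232) is centred between the fingers. Descend the last 28 mm and close.

Request:
move_arm(deltas=[55,10,0,0.2,0,0,0,55,10,0,0.2,0,0,0,55,8,0,0,0,0,0,55,0,0,0,0,0,0])

```text
t: 4.3
tcp_pos: [0.5358, 0.1887, 0.1125]
tool_rot: [-0.588, 0.393, 0.38, 0.596]
force: [-0.5, 0.0, -0.3]
finger_gap: 0.645
```

```bash
python3 chk.py; python3 - <<'E'
from station import viewer
import cv2
s=viewer.snapshot("wrist");cv2.imwrite("pics/w3.png",s["image"][:,:,::-1])
E
```

```text
4.3 [0.5358 0.1887 0.1125] [ 0.187   0.5649  1.9689 -0.4019  0.2189 -0.986 ] [-0.4927  0.0243 -0.2604] 0.6447657016339254 (array([ 0.2375,  0.0132, -0.269 ]), array([-118.878 ,    1.6871,    0.3163]), array([-118.8687,    2.2439,    0.3519])) (array([ 0.2375,  0.0132, -0.269 ]), array([1.122 , 1.6871, 0.3163]), array([1.13  , 1.6805, 0.323 ]))
```

View pics/w3.png

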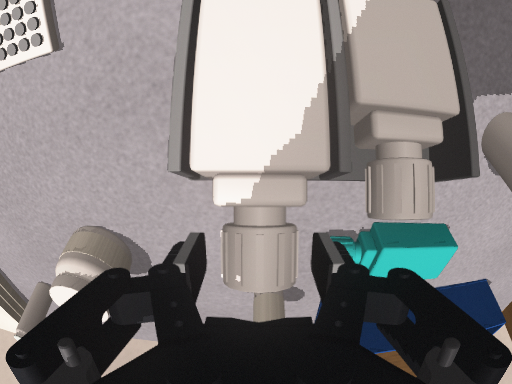

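Request:
move_arm(deltas=[55,1,1.5,0,0,0,0,25,0,0,0,0,0,0,25,0,0,0,0,0,0,25,0,0,0,0,0,0,25,0,0,0,0,0,0,25,0,0,0,0,0,0,25,0,0,0,0,0,0], force=80)

```text
t: 5.05
tcp_pos: [0.5347, 0.1889, 0.1124]
tool_rot: [-0.588, 0.393, 0.379, 0.596]
force: [-2.9, 0.7, 4.4]
finger_gap: 0.374
```

```bash
python3 chk.py; python3 -c "
from plan import *
F=flaskR(-1.5,40);print(toolL(F,16).T@F[:,2])"
```

```text
5.05 [0.5347 0.1889 0.1124] [ 0.1879  0.5646  1.9725 -0.4117  0.2144 -0.9753] [-2.9313  0.7375  4.4386] 0.37350276791220577 (array([ 0.2389,  0.0402, -0.173 ]), array([-118.5409,    0.6206,    0.1141]), array([-118.5384,    0.9779,    0.2006])) (array([ 0.2389,  0.0402, -0.173 ]), array([1.4591, 0.6206, 0.1141]), array([1.461 , 0.6157, 0.1157]))
[-0.9613  0.2756  0.    ]
```

Request:
move_arm(deltas=[25,-4.8,1.4,0,0,0,0,25,-9.6,2.8,0,0,0,0,25,-9.6,2.8,0,0,0,0,25,-9.6,2.8,0,0,0,0,25,-9.6,2.8,0,0,0,0,25,-9.6,2.8,0,0,0,0,25,-9.6,2.8,0,0,0,0,25,-9.6,2.8,0,0,0,0])

```text
t: 5.85
tcp_pos: [0.4858, 0.19, 0.1702]
tool_rot: [-0.588, 0.393, 0.379, 0.596]
force: [0.3, 0.1, -1.9]
finger_gap: 0.375
```

```bash
python3 chk.py; python3 - <<'E'
from station import viewer
import cv2,numpy as np
o=[]
for n in("side","wrist"):
    s=viewer.snapshot(n);o.append(s["image"][:,:,::-1])
cv2.imwrite("pics/c4.png",cv2.resize(np.hstack(o),(800,300)))
E
```

```text
5.85 [0.4858 0.19   0.1702] [ 0.2136  0.4066  2.0321 -0.3152  0.3122 -1.054 ] [ 0.2668  0.0976 -1.9029] 0.3753345565996258 (array([ 0.2345,  0.0385, -0.1906]), array([-45.8842, -20.4904,   0.2922]), array([-45.9519, -20.3387,   0.2395])) (array([ 0.2345,  0.0385, -0.1906]), array([ 74.1158, -20.4904,   0.2922]), array([ 74.0474, -20.7377,   0.1581]))
```

View pics/c4.png

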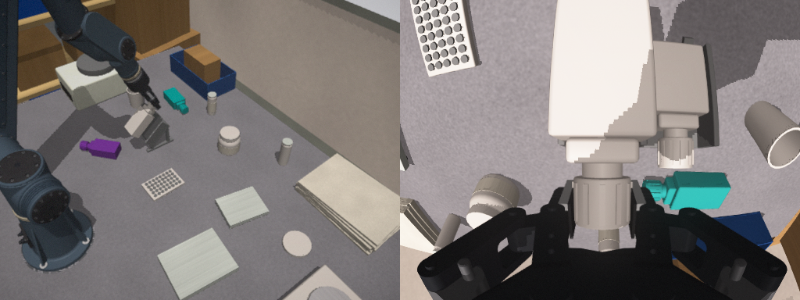

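Request:
move_arm(deltas=[25,-18.2,-8.2,0,0,0,0,25,-18.2,-8.2,0,0,0,0,25,-18.2,-8.2,0,0,0,0,25,-18.2,-8.2,0,0,0,0,25,0,0,0,0,0,6,25,0,0,0,0,0,6,25,0,0,0,0,0,6,25,0,0,0,0,0,6,25,0,0,0,0,0,6,25,0,0,0,0,0,0])

```text
t: 6.95
tcp_pos: [0.4907, 0.1897, 0.2487]
tool_rot: [-0.467, 0.531, 0.52, 0.479]
force: [0.1, -0.3, -1.9]
finger_gap: 0.374
```

```bash
cat > plate.py <<'E'
from plan import *
from station import manip
# plate c=(0.527,-0.2495) yaw -13.16
pc=np.array([0.527,-0.2495,0]);py=-13.16
def report(tilt,off,h,lean=16,go=0.0):
    """target: flask mid at plate x=off (m), bottom h above plate; tool gripped cap at 86mm, TCP go beyond cap"""
    st=manip.sense(); F=flaskR(py,tilt)
    heel=pc+flaskR(py,0)@np.array([off-.05,0,.025+h]); mid=heel+F@np.array([.05,0,.02])
    cap=mid+F[:,0]*.086; T=toolL(F,lean); tcp=cap+T[:,0]*.0185
    print("t",st["t"],st["tcp_pos"],"q",st["q"],"F",st["force"],"gap",st["finger_gap"]); print("rv",delta(st,T,tcp)[0],"final-frame",delta(st,T,tcp)[1],"cur-frame",delta(st,T,tcp)[2],"tcp",tcp)
E
python3 -c "
from plate import *
report(8,0.008,0.12)"
```

```text
t 6.95 [0.4907 0.1897 0.2487] q [ 0.1466  0.4144  1.5917  0.0178  1.2391 -1.4071] F [ 0.0828 -0.3257 -1.8582] gap 0.37441014008563667
rv [11.7115 -1.4929  1.9869] final-frame [  51.4962 -232.0964 -419.4252] cur-frame [  69.4218 -140.1913 -456.0319] tcp [ 0.612  -0.2694  0.1654]
```

Request:
move_arm(deltas=[25,0,0,0,3.9,-0.5,0.7,25,0,0,0,3.9,-0.5,0.7,25,0,0,0,3.9,-0.5,0.6,25,2,-10,-18,0,0,0,25,4,-19,-34,0,0,0,25,4,-19,-34,0,0,0,25,4,-19,-34,0,0,0,25,4,-19,-34,0,0,0,25,4,-19,-34,0,0,0,25,4,-19,-34,0,0,0])

```text
t: 7.95
tcp_pos: [0.5525, -0.0542, 0.2056]
tool_rot: [-0.4, 0.584, 0.478, 0.521]
force: [0.6, 0.6, -2.2]
finger_gap: 0.37
```

Request:
move_arm(deltas=[25,4,-19,-34,0,0,0,25,4,-19,-34,0,0,0,25,4,-19,-34,0,0,0,25,4,-19,-34,0,0,0,25,4,-19,-34,0,0,0,25,2,-10,-20,0,0,0,25,0,0,0,0,0,0,25,0,0,0,0,0,0])

```text
t: 8.75
tcp_pos: [0.6073, -0.2605, 0.1688]
tool_rot: [-0.399, 0.584, 0.478, 0.521]
force: [-0.2, -0.0, -2.1]
finger_gap: 0.379
```

```bash
python3 -c "
from plate import *
report(8,0.008,0.12)
from station import viewer
import cv2
o=[]
for n in('side','top','wrist'):
    s=viewer.snapshot(n);np.savez(n+'5.npz',**s);o.append(s['image'][:,:,::-1])
cv2.imwrite('pics/s5.png',o[0]);cv2.imwrite('pics/t5.png',o[1]);cv2.imwrite('pics/w5.png',o[2])
"
```

```text
t 8.75 [ 0.6073 -0.2605  0.1688] q [-0.5533  0.7024  1.2777 -0.0475  1.2979 -1.8791] F [-0.1946 -0.0081 -2.1315] gap 0.3790122405918154
rv [ 0.0384 -0.0116 -0.2244] final-frame [ 2.4173 -7.0198 -7.5395] cur-frame [ 2.3914 -7.0242 -7.5437] tcp [ 0.612  -0.2694  0.1654]
```

View pics/s5.png

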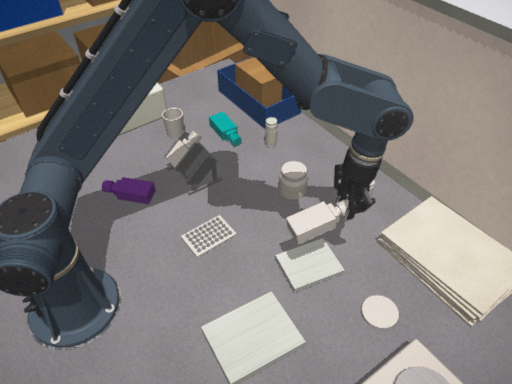

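View pics/t5.png

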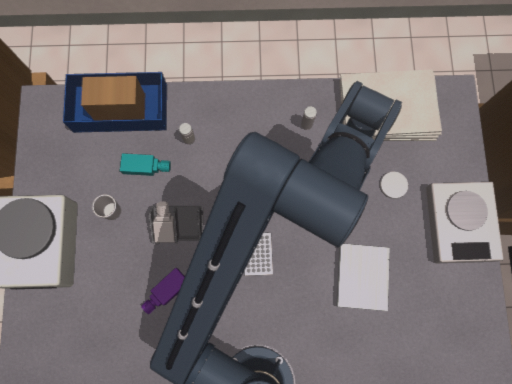

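View pics/w5.png

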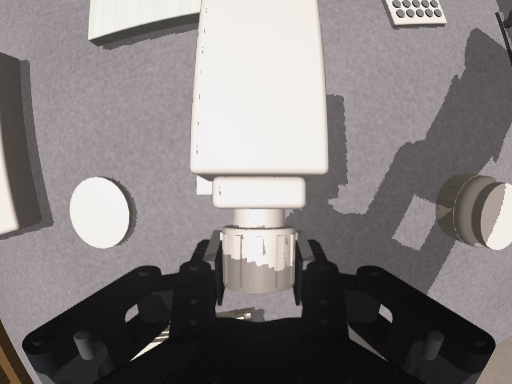

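The flask hangs over the plate, with its top face visible in the side view at about (315,220). I fit that face's plane to get the real tilt in the grip.

```bash
cat > face.py <<'E'
from h import *
import sys
np.set_printoptions(precision=4,suppress=True,linewidth=200)
def face(s,box,th=165):
    P=pts(s);x0,x1,y0,y1=box
    g=cv2.cvtColor(s["image"],cv2.COLOR_RGB2GRAY)
    m=np.zeros_like(g); m[y0:y1,x0:x1]=(g[y0:y1,x0:x1]>th)
    m=cv2.morphologyEx(m,cv2.MORPH_OPEN,np.ones((5,5),np.uint8))
    n,l,st,_=cv2.connectedComponentsWithStats(m); m=(l==1+np.argmax(st[1:,4]))
    mm=cv2.erode(m.astype(np.uint8),np.ones((3,3),np.uint8))>0
    Q=P[mm];Q=Q[np.isfinite(Q[:,0])]
    A=np.c_[Q[:,:2],np.ones(len(Q))]; 
    for _ in range(6):
        c=np.linalg.lstsq(A,Q[:,2],rcond=None)[0];r=abs(Q[:,2]-A@c);k=r<max(.004,2.5*np.median(r));Q=Q[k];A=A[k]
    nn=np.array([-c[0],-c[1],1]);nn/=np.linalg.norm(nn)
    h=Q.mean(0)
    f=192/np.tan(np.radians(float(s["fovy"]))/2);v,u=np.nonzero(m)
    ray=np.stack([(u-s["cx"])/f,(v-s["cy"])/f,np.ones(len(u))],-1)@s["R"];C=-s["R"].T@s["t"]
    X=C+ray*(((h-C)@nn)/(ray@nn))[:,None]
    r=cv2.minAreaRect((X[:,:2]*1000).astype(np.float32))
    print("n",len(Q),"pix",m.sum(),"normal",nn,"mean",h,"rect",r)
    return nn,X,m
E
python3 - <<'E'
from face import *
s=load("side5.npz")
nn,X,m=face(s,(280,340,190,245))
a=np.radians(-13.16);d=np.array([np.cos(a),np.sin(a),0]);e=np.array([-np.sin(a),np.cos(a),0])
print("tilt neckup",np.degrees(np.arctan2(-nn@d,nn[2])),"roll",np.degrees(np.arctan2(nn@e,nn[2])))
im=s["image"][:,:,::-1].copy();im[m]=(0,0,255)
cv2.imwrite("pics/m5.png",cv2.resize(im[180:255,270:370],None,fx=6,fy=6,interpolation=cv2.INTER_NEAREST))
E
```

```text
n 749 pix 973 normal [-0.133   0.0407  0.9903] mean [ 0.524  -0.2431  0.1929] rect ((532.4550170898438, -243.7523193359375), (59.265235900878906, 119.59500885009766), 77.35025787353516)
tilt neckup 7.978109484841875 roll 0.5405279052552783
```

View pics/m5.png

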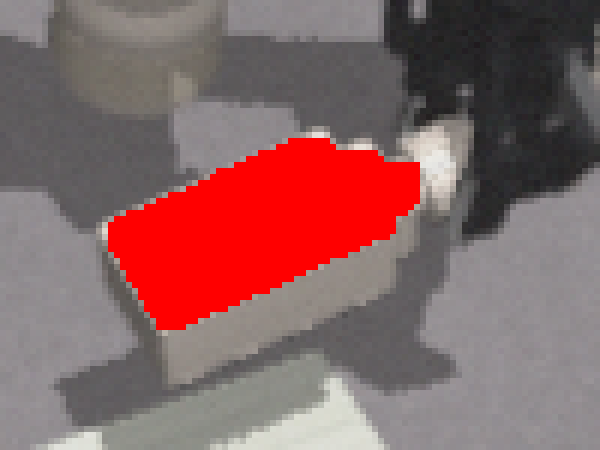

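```bash
python3 -c "
from plate import *
report(3,0.008,0.015)
"
```

```text
t 8.9 [ 0.6077 -0.2594  0.1696] q [-0.5513  0.7013  1.2775 -0.0477  1.2987 -1.8794] F [-0.9578 -0.5541 -2.5414] gap 0.37754204162670874
rv [ 0.1615 -0.055   4.7958] final-frame [115.7272 -34.6666  -8.7639] cur-frame [118.2277 -24.8449  -8.7355] tcp [ 0.6133 -0.2697  0.0491]
```

Request:
move_arm(deltas=[25,0,0,0,0,0,2.4,25,0,0,0,0,0,2.4,25,15,-7,-4,0,0,0,25,20,-7,-4,0,0,0,25,20,-7,-0.8,0,0,0,25,20,-7,0,0,0,0,25,20,-6.6,0,0,0,0,25,15,0,0,0,0,0,25,5.5,0,0,0,0,0,25,0,0,0,0,0,0])

```text
t: 9.9
tcp_pos: [0.6127, -0.2708, 0.0481]
tool_rot: [-0.374, 0.6, 0.5, 0.5]
force: [-0.2, 0.2, -2.0]
finger_gap: 0.373
```

```bash
python3 -c "
from plate import *
report(3,0.008,0.0)
report(0,0.008,0.0)
from station import viewer
from face import *
s=viewer.snapshot('side');cv2.imwrite('pics/s6.png',cv2.resize(s['image'][150:300,230:400,::-1],None,fx=4,fy=4))
nn,X,m=face(s,(260,350,200,270))
a=np.radians(-13.16);d=np.array([np.cos(a),np.sin(a),0])
print('tilt',np.degrees(np.arctan2(-nn@d,nn[2])))
"
```

```text
t 9.9 [ 0.6127 -0.2708  0.0481] q [-0.5504  0.8926  1.2429 -0.0766  1.2245 -1.8594] F [-0.2038  0.1573 -2.0436] gap 0.3729700299271038
rv [ 0.0971 -0.0259 -0.1212] final-frame [13.6074 -3.4936  1.252 ] cur-frame [13.5994 -3.5245  1.2522] tcp [ 0.6133 -0.2697  0.0341]
t 9.9 [ 0.6127 -0.2708  0.0481] q [-0.5504  0.8926  1.2429 -0.0766  1.2245 -1.8594] F [-0.2038  0.1573 -2.0436] gap 0.3729700299271038
rv [ 0.0964 -0.0285  2.8788] final-frame [19.907  -6.3724  1.252 ] cur-frame [20.2013 -5.3667  1.2521] tcp [ 0.6136 -0.2697  0.0272]
n 707 pix 950 normal [-0.0393  0.0188  0.9991] mean [ 0.5352 -0.2543  0.0793] rect ((550.9049072265625, -256.8009338378906), (59.35365295410156, 142.2894744873047), 77.16230010986328)
tilt 2.4366162318965014
```

View pics/s6.png

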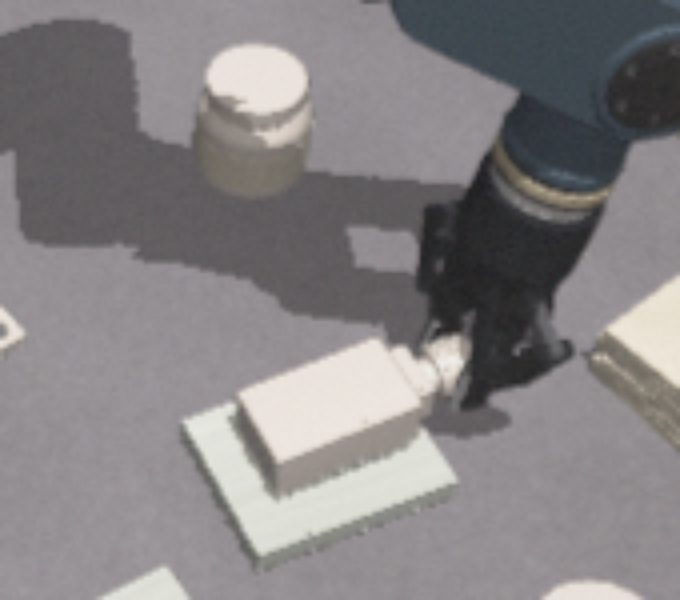

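Request:
move_arm(deltas=[25,2,0.2,0.3,0,0,0,25,2,0.2,0.3,0,0,0,25,2,0.1,0.3,0,0,0,25,2,0.1,0.3,0,0,0,25,2,0.1,0,0,0,0,25,0,0,0,0,0,0])

```text
t: 10.55
tcp_pos: [0.6107, -0.2694, 0.0392]
tool_rot: [-0.374, 0.6, 0.5, 0.5]
force: [-0.2, -0.1, -1.4]
finger_gap: 0.369
```

Request:
move_arm(deltas=[25,1,-0.2,0,0,0,0,25,0.5,-0.1,0,0,0,0,25,0.5,-0.1,0,0,0,0])

```text
t: 10.85
tcp_pos: [0.611, -0.2696, 0.0375]
tool_rot: [-0.375, 0.6, 0.499, 0.5]
force: [0.0, 0.1, -1.2]
finger_gap: 0.379
```

```bash
python3 -c "
from plate import *
report(3,0.005,0.0)"
```

```text
t 10.85 [ 0.611  -0.2696  0.0375] q [-0.5502  0.9031  1.2536 -0.0772  1.201  -1.8571] F [ 0.0243  0.1014 -1.1967] gap 0.37949847018764465
rv [ 0.081  -0.0674  0.0132] final-frame [ 3.5515 -0.0039  0.4293] cur-frame [ 3.551  -0.0037  0.4335] tcp [ 0.6104 -0.269   0.0341]
```

Request:
move_arm(deltas=[25,0.5,-0.1,0,0,0,0,25,0.5,-0.1,0,0,0,0,25,0,0,0,0,0,0])

```text
t: 11.15
tcp_pos: [0.6109, -0.2695, 0.0364]
tool_rot: [-0.375, 0.6, 0.5, 0.5]
force: [0.2, -0.0, -2.8]
finger_gap: 0.378
```

Request:
move_arm(deltas=[25,0.5,-0.1,0,0,0,0,25,0.5,-0.1,0,0,0,0,25,0,0,0,0,0,0])

```text
t: 11.45
tcp_pos: [0.6109, -0.2695, 0.0355]
tool_rot: [-0.375, 0.6, 0.5, 0.5]
force: [-0.5, -0.3, -1.6]
finger_gap: 0.372
```

Request:
move_arm(deltas=[25,0.5,-0.1,0,0,0,0,25,0.5,-0.1,0,0,0,0,25,0,0,0,0,0,0])

```text
t: 11.75
tcp_pos: [0.611, -0.2696, 0.0346]
tool_rot: [-0.375, 0.6, 0.499, 0.5]
force: [0.3, 0.5, -0.4]
finger_gap: 0.374
```

Request:
move_arm(deltas=[25,0.5,-0.1,0,0,0,0,25,0,0,0,0,0,0])

```text
t: 11.95
tcp_pos: [0.611, -0.2696, 0.0341]
tool_rot: [-0.375, 0.6, 0.499, 0.5]
force: [0.5, -0.8, -1.3]
finger_gap: 0.376
```

Request:
move_arm(deltas=[25,0.5,-0.1,0,0,0,0,25,0,0,0,0,0,0])

```text
t: 12.15
tcp_pos: [0.6109, -0.2696, 0.0336]
tool_rot: [-0.375, 0.6, 0.499, 0.5]
force: [1.4, -0.2, 0.1]
finger_gap: 0.376
```

```bash
python3 -c "
from plate import *
report(3,0.005,0.0)
print(manip.sense()['ft_torque'])"
```

```text
t 12.15 [ 0.6109 -0.2696  0.0336] q [-0.5502  0.9081  1.2548 -0.0775  1.1947 -1.8567] F [ 1.3708 -0.18    0.1338] gap 0.37578902870536657
rv [ 0.0821 -0.0725  0.0191] final-frame [-0.322   0.8134  0.4771] cur-frame [-0.3229  0.8126  0.4779] tcp [ 0.6104 -0.269   0.0341]
[ 0.02   -0.1989 -0.0088]
```

Request:
move_arm(deltas=[25,1.1,-0.3,0,0,0,0.5,25,1.1,-0.3,0,0,0,0.5,25,0,0,0,0,0,0])

```text
t: 12.45
tcp_pos: [0.611, -0.2696, 0.0309]
tool_rot: [-0.369, 0.603, 0.504, 0.496]
force: [1.2, -0.1, -0.7]
finger_gap: 0.375
```

Request:
move_arm(deltas=[25,1.1,-0.3,0,0,0,0.5,25,1.1,-0.3,0,0,0,0.5,25,0,0,0,0,0,0])

```text
t: 12.75
tcp_pos: [0.611, -0.2695, 0.0286]
tool_rot: [-0.364, 0.607, 0.508, 0.491]
force: [0.6, -0.6, -1.1]
finger_gap: 0.377
```

Request:
move_arm(deltas=[25,0.6,-0.2,0,0,0,0.25,25,0,0,0,0,0,0])

```text
t: 12.95
tcp_pos: [0.6109, -0.2696, 0.0282]
tool_rot: [-0.363, 0.607, 0.509, 0.49]
force: [-0.1, 0.2, -0.0]
finger_gap: 0.378
```

```bash
python3 -c "
from plate import *
report(0,0.005,0.0)
print(manip.sense()['ft_torque'])"
```

```text
t 12.95 [ 0.6109 -0.2696  0.0282] q [-0.5453  0.9314  1.2215 -0.0876  1.2433 -1.8492] F [-0.0874  0.2328 -0.0386] gap 0.37836653530555364
rv [ 0.0823 -0.0662  0.7364] final-frame [1.0161 0.1306 0.4172] cur-frame [1.0139 0.143  0.4186] tcp [ 0.6106 -0.2691  0.0272]
[-0.0156 -0.1578  0.0383]
```

Request:
move_arm(deltas=[25,0.9,0,0,0,0,0.4,25,0,0,0,0,0,0])

```text
t: 13.15
tcp_pos: [0.6109, -0.2695, 0.0273]
tool_rot: [-0.361, 0.609, 0.511, 0.488]
force: [-0.0, -0.8, 0.1]
finger_gap: 0.374
```

```bash
python3 -c "
from plate import *
report(0,0.005,0.0)
from station import viewer
from face import *
s=viewer.snapshot('side');cv2.imwrite('pics/s7.png',cv2.resize(s['image'][150:300,230:400,::-1],None,fx=4,fy=4))
nn,X,m=face(s,(260,350,200,270))
a=np.radians(-13.16);d=np.array([np.cos(a),np.sin(a),0])
print('tilt',np.degrees(np.arctan2(-nn@d,nn[2])))
"
```

```text
t 13.15 [ 0.6109 -0.2695  0.0273] q [-0.5445  0.9352  1.2161 -0.0893  1.2514 -1.848 ] F [-0.0178 -0.7984  0.0928] gap 0.3736522430453485
rv [ 0.0783 -0.0672  0.3515] final-frame [0.1737 0.2822 0.4181] cur-frame [0.1714 0.2827 0.4187] tcp [ 0.6106 -0.2691  0.0272]
n 665 pix 927 normal [0.0166 0.0063 0.9998] mean [ 0.5342 -0.2527  0.0635] rect ((551.067138671875, -255.77969360351562), (60.137630462646484, 143.2991180419922), 77.11702728271484)
tilt -0.8432879900645776
```

View pics/s7.png

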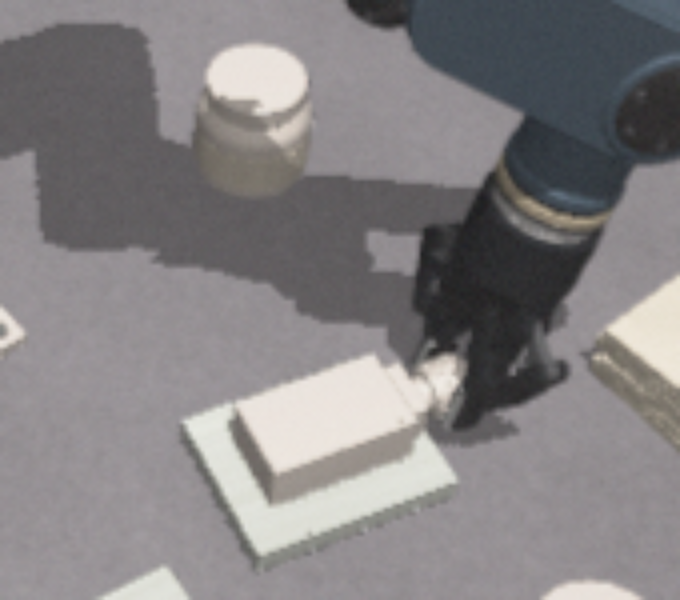

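The flask lies flat on the plate, face height 0.064. Release and back off.

Request:
move_arm(deltas=[36,0,0,0,0,0,0,42,0,0,0,0,0,0,60,0,0,0,0,0,0,60,0,0,0,0,0,0,60,-5,0,0,0,0,0,60,-15,0,0,0,0,0,60,-25,0,0,0,0,0,60,-30,0,0,0,0,0,80,-30,0,0,0,0,0,80,0,0,0,0,0,0])

```text
t: 14.2
tcp_pos: [0.6428, -0.278, 0.1352]
tool_rot: [-0.365, 0.607, 0.507, 0.491]
force: [1.1, -0.7, 0.8]
finger_gap: 0.942
```

```bash
python3 -c "
from plate import *
from station import viewer
from face import *
for n in('side','wrist','top'):
    s=viewer.snapshot(n);np.savez(n+'8.npz',**s)
    cv2.imwrite('pics/'+n+'8.png',s['image'][:,:,::-1])
s=load('side8.npz')
nn,X,m=face(s,(260,335,200,280))
a=np.radians(-13.16);d=np.array([np.cos(a),np.sin(a),0]);e=np.array([-np.sin(a),np.cos(a),0])
print('tilt',np.degrees(np.arctan2(-nn@d,nn[2])))
Y=X-pc; print('plate x range',(Y@d).min(),(Y@d).max(),'y',(Y@e).min(),(Y@e).max())
st=manip.sense();print(st['t'],st['tcp_pos'],st['finger_gap'],st['force'])
"
```

```text
n 658 pix 842 normal [0.0144 0.015  0.9998] mean [ 0.531  -0.2518  0.0635] rect ((536.84716796875, -252.62957763671875), (60.69071578979492, 113.92814636230469), 76.8703384399414)
tilt -0.6105520901475149
plate x range -0.046654296214908166 0.06726614051081774 y -0.031167575195758628 0.02953865622669835
14.35 [ 0.6382 -0.2757  0.1289] 0.9356865804840557 [-0.9329  0.2859 -0.1755]
```

View pics/side8.png

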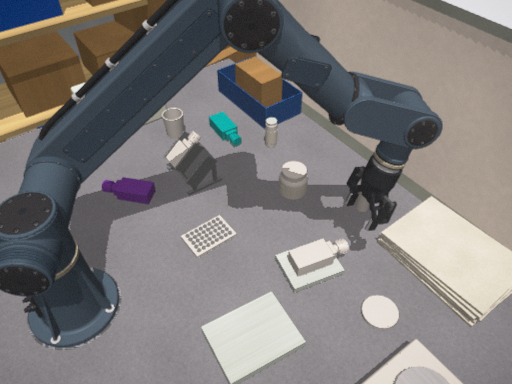

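View pics/wrist8.png

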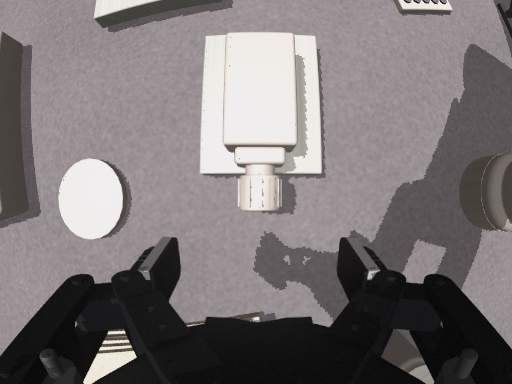

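Placing confirmed: mid about 4 mm along and under 1 mm across from the plate centre, level. The body grasp comes next.

```bash
cat > body.py <<'E'
from plan import *
from station import manip
pc=np.array([0.527,-0.2495,0]);py=-13.1
D0=flaskR(py,0)
def tgt(tilt,up=0.0,lean=15,gx=0.015,off=0.004,press=0.0):
    F=flaskR(py,tilt); heel=pc+D0@np.array([off-.05,-.0005,.025+up-press])
    # TCP in flask frame, fixed at grasp: 
    T0=toolL(D0,lean); 
    tcp_f=np.array([.05+gx,0,0.0])+np.array([-np.sin(np.radians(lean))*.0+0,0,.008])
    return toolL(F,lean), heel+F@tcp_f
def rep(*a,**k):
    st=manip.sense();T,p=tgt(*a,**k);d=delta(st,T,p)
    print("t",st["t"],st["tcp_pos"],"q",st["q"],"F",st["force"],"gap",st["finger_gap"]);print(" rv",d[0],"final",d[1],"cur",d[2],"tcp",p)
E
python3 -c "
from body import *
rep(0,up=.06);rep(0)"
```

```text
t 14.35 [ 0.6382 -0.2757  0.1289] q [-0.5329  0.85    1.0896 -0.0822  1.463  -1.8559] F [-0.9329  0.2859 -0.1755] gap 0.9356865804840557
 rv [ 0.0203 -0.053  -0.6373] final [59.3271 82.6981 -0.2196] cur [60.2434 82.0332 -0.1351] tcp [ 0.5454 -0.2543  0.093 ]
t 14.35 [ 0.6382 -0.2757  0.1289] q [-0.5329  0.85    1.0896 -0.0822  1.463  -1.8559] F [-0.9329  0.2859 -0.1755] gap 0.9356865804840557
 rv [ 0.0203 -0.053  -0.6373] final [117.2827  67.169   -0.2196] cur [118.0226  65.8604  -0.0872] tcp [ 0.5454 -0.2543  0.033 ]
```

Request:
move_arm(deltas=[85,6,16.5,0,0,0,-0.6,85,12,16.5,0,0,0,0,85,14,16.5,0,0,0,0,85,14,16.5,0,0,0,0,85,13,16.5,0,0,0,0,85,0,0,0,0,0,0])

```text
t: 14.95
tcp_pos: [0.5414, -0.2522, 0.0909]
tool_rot: [-0.36, 0.608, 0.511, 0.49]
force: [0.4, 0.2, -0.6]
finger_gap: 0.99
```

```bash
python3 -c "
from body import *
rep(0)
from station import viewer
import cv2
s=viewer.snapshot('wrist');cv2.imwrite('pics/w9.png',s['image'][:,:,::-1])"
```

```text
t 14.95 [ 0.5414 -0.2522  0.0909] q [-0.5777  0.7737  1.408  -0.0956  1.2184 -1.8753] F [ 0.428   0.1603 -0.5803] gap 0.9904458970370462
 rv [ 0.0207  0.1379 -0.575 ] final [ 54.7889 -19.2561  -1.1718] cur [ 54.59   -19.8044  -1.3105] tcp [ 0.5454 -0.2543  0.033 ]
```

View pics/w9.png

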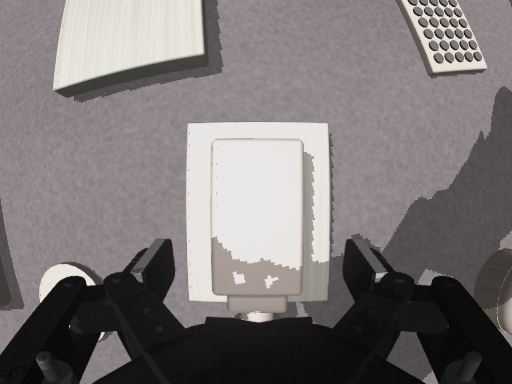

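Request:
move_arm(deltas=[85,12,-4.3,-0.4,0,0,0,85,12,-4.3,-0.4,0,0,0,85,12,-4.3,-0.4,0,0,0,85,10,-3.5,0,0,0,0,85,6,-2,0,0,0,0,85,3,-1,0,0,0,0,85,0,0,0,0,0,0])

```text
t: 15.7
tcp_pos: [0.5498, -0.2565, 0.0345]
tool_rot: [-0.363, 0.607, 0.509, 0.491]
force: [0.1, -0.5, 0.2]
finger_gap: 0.995
```

```bash
python3 -c "
from body import *
rep(0)
from station import viewer
import cv2
s=viewer.snapshot('wrist');cv2.imwrite('pics/w10.png',s['image'][:,:,::-1])"
```

```text
t 15.7 [ 0.5498 -0.2565  0.0345] q [-0.5763  0.8576  1.4059 -0.099   1.128  -1.8653] F [ 0.1491 -0.5168  0.2039] gap 0.995171069865248
 rv [ 0.0276 -0.0387 -0.0855] final [2.6419 4.2068 1.1529] cur [2.6474 4.2023 1.1567] tcp [ 0.5454 -0.2543  0.033 ]
```

View pics/w10.png

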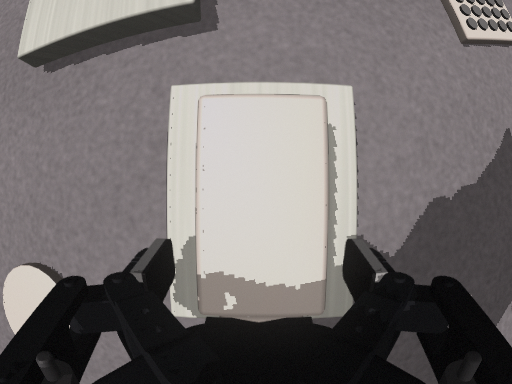

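Request:
move_arm(deltas=[85,1.5,5,0.6,0,0,0,62,0,0,0,0,0,0,62,0,0,0,0,0,0,50,0,0,0,0,0,0,50,0,0,0,0,0,0,50,0,0,0,0,0,0,50,0,0,0,0,0,0], force=50)

```text
t: 16.45
tcp_pos: [0.5455, -0.2552, 0.0356]
tool_rot: [-0.364, 0.607, 0.508, 0.491]
force: [0.5, 0.2, 5.2]
finger_gap: 0.672
```

```bash
python3 -c "
from body import *
rep(0)
st=manip.sense()
F=flaskR(py,0);heel=pc+D0@np.array([-.046,-.0005,.025])
print('tcp in flask from heel',F.T@(st['tcp_pos']-heel))
R=Ro.from_quat(st['tool_rot']).as_matrix(); v=R.T@(heel-st['tcp_pos']);print('heel in tool mm',v*1000)
for a in (-5,):
    # row: rotate about tool z by a deg around heel
    Rz=Ro.from_rotvec([0,0,np.radians(a)]).as_matrix()
    print(a,'shift',(v-Rz@v)*1000)
"
```

```text
t 16.45 [ 0.5455 -0.2552  0.0356] q [-0.5782  0.851   1.42   -0.1     1.1182 -1.8657] F [0.5185 0.1822 5.1775] gap 0.6719382596947278
 rv [ 0.0081 -0.0802  0.0368] final [ 2.5753 -0.3429  0.8862] cur [ 2.5743 -0.3414  0.8897] tcp [ 0.5454 -0.2543  0.033 ]
tcp in flask from heel [ 0.0653 -0.0009  0.0106]
heel in tool mm [27.0859 60.389   0.9326]
-5 shift [-5.1602  2.5905 -0.    ]
```

Gripped, with a light 5 N push on the plate. Now I tilt about the heel edge, 3° per row.

Request:
move_arm(deltas=[50,-3.12,1.5,0,0,0,-3,50,-3.12,1.5,0,0,0,-3,50,0,0,0,0,0,0])

```text
t: 16.75
tcp_pos: [0.5422, -0.254, 0.0419]
tool_rot: [-0.394, 0.587, 0.482, 0.517]
force: [0.1, -0.3, 0.2]
finger_gap: 0.667
```

Request:
move_arm(deltas=[50,-3.12,1.5,0,0,0,-3,50,-3.12,1.5,0,0,0,-3,50,0,0,0,0,0,0])

```text
t: 17.05
tcp_pos: [0.54, -0.2533, 0.0481]
tool_rot: [-0.424, 0.566, 0.455, 0.541]
force: [-1.4, 0.4, -0.2]
finger_gap: 0.668
```

```bash
cat > tl.py <<'E'
from body import *
from station import viewer
from face import *
import sys
st=manip.sense();R=Ro.from_quat(st['tool_rot']).as_matrix()
d=D0[:,0]
print(st['t'],'tool lean',np.degrees(np.arctan2(R[:,0]@d,-R[2,0])),'F',st['force'],'gap',st['finger_gap'],'q',st['q'])
h=st['tcp_pos']+R@np.array([27.09,60.39,.93])/1000
print('heel est plate frame',D0.T@(h-pc))
s=viewer.snapshot('side');np.savez(sys.argv[1]+'.npz',**s);cv2.imwrite('pics/'+sys.argv[1]+'.png',cv2.resize(s['image'][150:300,230:400,::-1],None,fx=4,fy=4))
E
python3 tl.py a1
```

```text
17.05 tool lean -3.2065109102440092 F [-1.3694  0.4012 -0.2025] gap 0.6682230509588977 q [-0.6152  0.7586  1.5927 -0.0281  0.8424 -1.9382]
heel est plate frame [-0.0483  0.0001  0.0244]
```

View pics/a1.png

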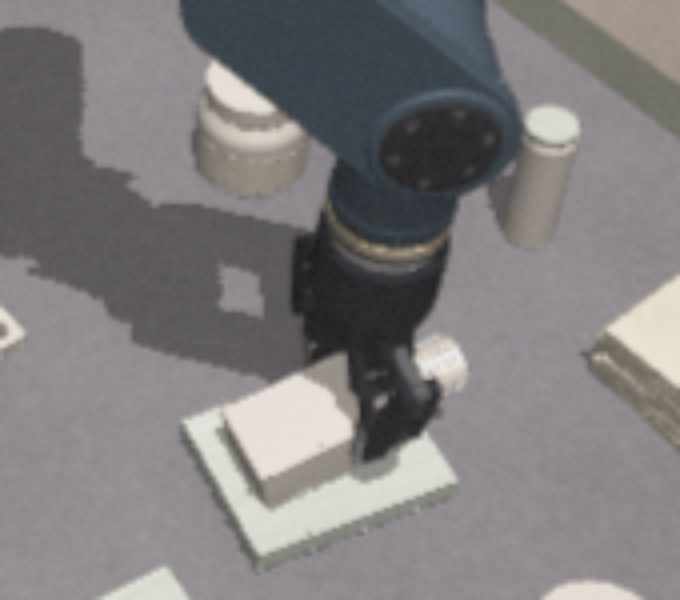

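Request:
move_arm(deltas=[50,-3.12,1.5,0,0,0,-3,50,-3.12,1.5,0,0,0,-3,50,-3.12,1.5,0,0,0,-3,50,0,0,0,0,0,0])

```text
t: 17.5
tcp_pos: [0.5364, -0.2527, 0.0575]
tool_rot: [-0.468, 0.531, 0.411, 0.576]
force: [-1.4, 0.7, 1.9]
finger_gap: 0.67
```

Request:
move_arm(deltas=[50,-3.12,1.5,0,0,0,-3,50,-3.12,1.5,0,0,0,-3,50,-3.12,1.5,0,0,0,-3,50,0,0,0,0,0,0])

```text
t: 17.9
tcp_pos: [0.5315, -0.252, 0.0663]
tool_rot: [-0.508, 0.492, 0.364, 0.606]
force: [-2.8, -0.2, 6.0]
finger_gap: 0.671
```

```bash
cat >> tl.py <<'E'
if len(sys.argv)>2:
    nn,X,m=face(s,tuple(map(int,sys.argv[2].split(','))))
    print('tilt',np.degrees(np.arctan2(-nn@d,nn[2])))
E
python3 tl.py a2 280,318,225,275
```

```text
17.9 tool lean 14.98600954886026 F [-2.7982 -0.2062  5.9815] gap 0.6709983372368876 q [-0.6921  0.6654  1.8468  0.2931  0.4098 -2.2913]
heel est plate frame [-0.0464 -0.0006  0.0245]
n 233 pix 329 normal [-0.4651  0.1081  0.8786] mean [ 0.48   -0.2459  0.0692] rect ((484.6776428222656, -242.33270263671875), (57.63422775268555, 45.295345306396484), 76.34298706054688)
tilt 28.520465231474134
```

View pics/a2.png

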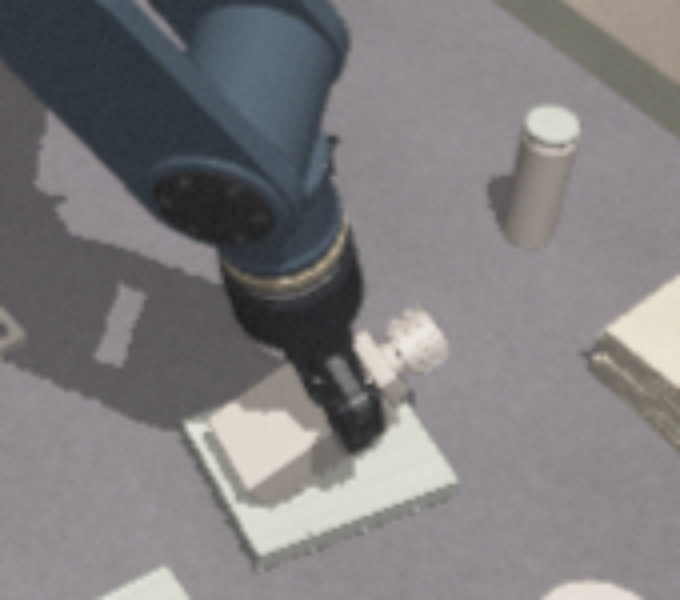

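Tilted about 29–30°, the tool feels 6 N upward, so the heel is pressing lightly. Hold.

Request:
move_arm(deltas=[50,0,0,0,0,0,0,50,0,0,0,0,0,0,50,0,0,0,0,0,0,50,0,0,0,0,0,0,50,0,0,0,0,0,0,50,0,0,0,0,0,0,50,0,0,0,0,0,0,50,0,0,0,0,0,0,50,0,0,0,0,0,0,50,0,0,0,0,0,0])

```text
t: 18.95
tcp_pos: [0.532, -0.252, 0.0659]
tool_rot: [-0.508, 0.492, 0.365, 0.606]
force: [-2.1, -0.3, 5.8]
finger_gap: 0.669
```

```bash
python3 tl.py a3 280,318,225,275
```

```text
18.95 tool lean 14.887417795891865 F [-2.0552 -0.336   5.8256] gap 0.6686741825669459 q [-0.6914  0.6667  1.8446  0.2905  0.4123 -2.2895]
heel est plate frame [-0.046  -0.0005  0.0242]
n 240 pix 340 normal [-0.439   0.1258  0.8896] mean [ 0.4804 -0.2456  0.0691] rect ((484.7611389160156, -242.3382568359375), (58.36666488647461, 45.48994445800781), 76.4434585571289)
tilt 27.14297805629101
```

Request:
move_arm(deltas=[50,0,0,0,0,0,0,50,0,0,0,0,0,0,50,0,0,0,0,0,0,50,0,0,0,0,0,0,50,0,0,0,0,0,0,50,0,0,0,0,0,0,50,0,0,0,0,0,0,50,0,0,0,0,0,0,50,0,0,0,0,0,0,50,0,0,0,0,0,0])

```text
t: 20.0
tcp_pos: [0.532, -0.252, 0.0659]
tool_rot: [-0.508, 0.492, 0.365, 0.606]
force: [-2.7, -0.4, 5.5]
finger_gap: 0.67
```

Request:
move_arm(deltas=[50,0,0,0,0,0,0,50,0,0,0,0,0,0,50,0,0,0,0,0,0,50,0,0,0,0,0,0])

```text
t: 20.4
tcp_pos: [0.532, -0.252, 0.0659]
tool_rot: [-0.508, 0.492, 0.365, 0.606]
force: [-2.2, -1.2, 7.2]
finger_gap: 0.669
```

```bash
python3 tl.py a4 280,318,225,275
```

```text
20.4 tool lean 14.888000162287254 F [-2.1536 -1.1845  7.1915] gap 0.6686539522626631 q [-0.6913  0.6667  1.8446  0.2905  0.4124 -2.2895]
heel est plate frame [-0.046  -0.0005  0.0242]
n 241 pix 340 normal [-0.437   0.1102  0.8927] mean [ 0.4804 -0.2454  0.0694] rect ((484.645751953125, -242.46975708007812), (57.84010314941406, 45.60467529296875), 76.7241439819336)
tilt 26.784520387536887
```

The small face patch reads 27–28.5°, while the tool's own turn says 30°. Both are inside 25–35, but I raise 2° more for margin and hold once more.

Request:
move_arm(deltas=[50,-2.1,1,0,0,0,-2,50,0,0,0,0,0,0,50,0,0,0,0,0,0,50,0,0,0,0,0,0,50,0,0,0,0,0,0,50,0,0,0,0,0,0,50,0,0,0,0,0,0,50,0,0,0,0,0,0,50,0,0,0,0,0,0,50,0,0,0,0,0,0])

```text
t: 21.45
tcp_pos: [0.5313, -0.252, 0.068]
tool_rot: [-0.517, 0.482, 0.353, 0.612]
force: [-0.9, 0.4, 5.8]
finger_gap: 0.673
```

```bash
python3 tl.py a5 280,318,225,275
```

```text
21.45 tool lean 16.9901165198577 F [-0.9472  0.3688  5.821 ] gap 0.6730578479297031 q [-0.7015  0.661   1.8722  0.3796  0.3667 -2.3842]
heel est plate frame [-0.0451 -0.0006  0.0244]
n 214 pix 308 normal [-0.4711  0.1117  0.875 ] mean [ 0.4792 -0.247   0.0695] rect ((483.5377502441406, -242.32228088378906), (57.700950622558594, 43.31453323364258), 76.30333709716797)
tilt 28.95895309106618
```

Request:
move_arm(deltas=[50,0,0,0,0,0,0,50,0,0,0,0,0,0,50,0,0,0,0,0,0,50,0,0,0,0,0,0,50,0,0,0,0,0,0,50,0,0,0,0,0,0,50,0,0,0,0,0,0,50,0,0,0,0,0,0,50,0,0,0,0,0,0,50,0,0,0,0,0,0])

```text
t: 22.5
tcp_pos: [0.5313, -0.252, 0.0679]
tool_rot: [-0.517, 0.483, 0.353, 0.612]
force: [-0.9, 0.2, 6.0]
finger_gap: 0.67
```

Request:
move_arm(deltas=[50,0,0,0,0,0,0,50,0,0,0,0,0,0,50,0,0,0,0,0,0])

```text
t: 22.8
tcp_pos: [0.5313, -0.252, 0.068]
tool_rot: [-0.517, 0.482, 0.353, 0.612]
force: [-0.2, 0.3, 6.0]
finger_gap: 0.671
```

```bash
python3 tl.py a6 280,318,225,275
```

```text
22.8 tool lean 16.99068187429893 F [-0.2239  0.3003  5.9821] gap 0.6710901813269299 q [-0.7016  0.661   1.8722  0.3796  0.3667 -2.3842]
heel est plate frame [-0.0451 -0.0007  0.0244]
n 208 pix 300 normal [-0.4823  0.1216  0.8675] mean [ 0.4786 -0.2466  0.069 ] rect ((483.5623779296875, -242.2579803466797), (58.1707649230957, 43.04927062988281), 76.17438507080078)
tilt 29.823215664939916
```

View pics/a6.png

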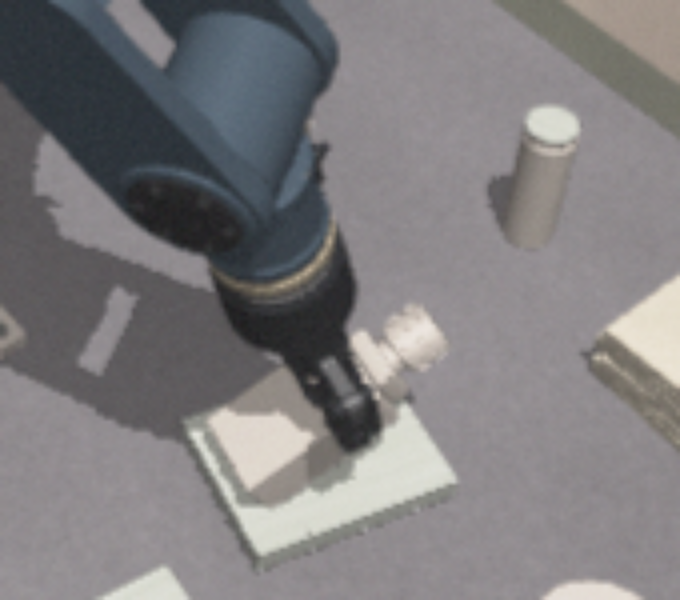

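Held for well over 2 s at 29–32°. Now lower back.

Request:
move_arm(deltas=[50,3.2,-1.33,0,0,0,3,50,3.2,-1.33,0,0,0,3,50,3.2,-1.33,0,0,0,3,50,3.2,-1.33,0,0,0,3,50,0,0,0,0,0,0])

```text
t: 23.35
tcp_pos: [0.5398, -0.2541, 0.0561]
tool_rot: [-0.464, 0.534, 0.416, 0.571]
force: [0.3, -1.5, 3.9]
finger_gap: 0.674
```

Request:
move_arm(deltas=[50,3.2,-1.33,0,0,0,3,50,3.2,-1.33,0,0,0,3,50,3.2,-1.33,0,0,0,3,50,0,0,0,0,0,0])

```text
t: 23.75
tcp_pos: [0.543, -0.2545, 0.0463]
tool_rot: [-0.421, 0.569, 0.459, 0.537]
force: [0.4, -0.5, 4.5]
finger_gap: 0.671
```

Request:
move_arm(deltas=[50,3.2,-1.33,0,0,0,3,50,3.2,-1.33,0,0,0,3,50,0,0,0,0,0,0])

```text
t: 24.05
tcp_pos: [0.5441, -0.2544, 0.0396]
tool_rot: [-0.39, 0.59, 0.487, 0.513]
force: [0.1, 0.3, 1.9]
finger_gap: 0.667
```

```bash
python3 tl.py a7 270,318,215,275
```

```text
24.05 tool lean -10.042172893426502 F [0.148  0.3191 1.8965] gap 0.6672726099296585 q [-0.5921  0.8126  1.4908 -0.0738  1.0034 -1.8905]
heel est plate frame [-0.0464 -0.0001  0.0234]
n 423 pix 539 normal [-0.0536  0.0207  0.9983] mean [ 0.5112 -0.2471  0.0657] rect ((514.5789794921875, -248.41659545898438), (59.64618682861328, 74.31106567382812), 76.13198852539062)
tilt 3.2608470267553185
```

Request:
move_arm(deltas=[50,1.6,-0.7,0,0,0,1.5,50,0,0,0,0,0,0])

```text
t: 24.3
tcp_pos: [0.544, -0.2545, 0.0382]
tool_rot: [-0.382, 0.595, 0.493, 0.507]
force: [0.2, -0.4, -2.3]
finger_gap: 0.669
```

Request:
move_arm(deltas=[50,1.1,-0.5,0,0,0,1,50,0,0,0,0,0,0])

```text
t: 24.5
tcp_pos: [0.5444, -0.2547, 0.0373]
tool_rot: [-0.377, 0.598, 0.497, 0.502]
force: [-0.3, -0.2, -3.0]
finger_gap: 0.67
```

Request:
move_arm(deltas=[50,1.1,-0.5,0,0,0,1,50,0,0,0,0,0,0])

```text
t: 24.7
tcp_pos: [0.545, -0.2549, 0.0362]
tool_rot: [-0.372, 0.602, 0.502, 0.498]
force: [0.6, -0.7, -1.9]
finger_gap: 0.671
```

```bash
python3 tl.py a8 270,318,215,275
```

```text
24.7 tool lean -13.528570239208204 F [ 0.6214 -0.6505 -1.8906] gap 0.6713747076711492 q [-0.5821  0.8401  1.4411 -0.0928  1.0838 -1.8722]
heel est plate frame [-0.0463 -0.0003  0.024 ]
n 410 pix 527 normal [-0.0012  0.0056  1.    ] mean [ 0.5137 -0.2475  0.0642] rect ((517.921142578125, -249.9335174560547), (59.528114318847656, 77.4656753540039), 75.4931411743164)
tilt 0.1417057445930135
```

Request:
move_arm(deltas=[50,0.8,-0.3,0,0,0,0.7,50,0,0,0,0,0,0])

```text
t: 24.95
tcp_pos: [0.5449, -0.2548, 0.0356]
tool_rot: [-0.368, 0.604, 0.505, 0.494]
force: [-1.3, -0.4, -0.9]
finger_gap: 0.672
```

```bash
python3 tl.py a9 270,318,215,275
```

```text
24.95 tool lean -14.266849694643367 F [-1.3089 -0.3816 -0.9213] gap 0.672358671308127 q [-0.5802  0.8456  1.4316 -0.0964  1.1003 -1.869 ]
heel est plate frame [-0.0466 -0.0003  0.0242]
n 406 pix 526 normal [0.0186 0.0228 0.9996] mean [ 0.5137 -0.2471  0.0641] rect ((518.7894287109375, -248.95606994628906), (62.11312484741211, 77.8350601196289), 76.10921478271484)
tilt -0.7438379239304238
```

View pics/a9.png

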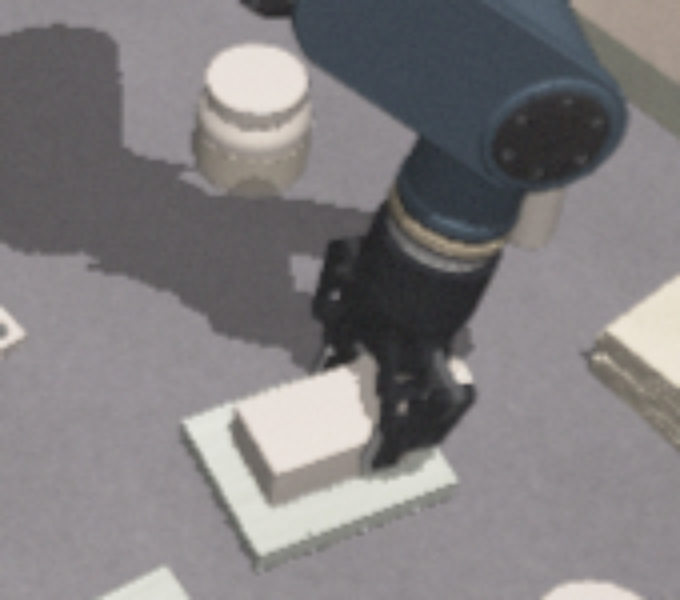

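Level again and the same height as on the first placing. Release and retract.

Request:
move_arm(deltas=[62,0,0,0,0,0,0,70,0,0,0,0,0,0,85,0,0,0,0,0,0,85,0,0,0,0,0,0,85,0,0,0,0,0,0,85,-5,1,-0.5,0,0,0,85,-12,3,0,0,0,0,85,-25,5,0,0,0,0,85,-30,0,0,0,0,0,85,-30,0,0,0,0,0], force=20)

```text
t: 26.0
tcp_pos: [0.5607, -0.259, 0.1386]
tool_rot: [-0.368, 0.604, 0.505, 0.495]
force: [0.2, -0.6, -0.0]
finger_gap: 0.995
```

Request:
move_arm(deltas=[85,-30,-10,0,0,0,0,85,-30,-10,0,0,0,0,85,0,0,0,0,0,0,85,0,0,0,0,0,0,85,0,0,0,0,0,0])

```text
t: 26.5
tcp_pos: [0.5925, -0.2659, 0.189]
tool_rot: [-0.367, 0.604, 0.506, 0.494]
force: [-0.7, 0.1, -0.9]
finger_gap: 0.995
```

```bash
python3 tl.py b1 260,335,200,280; python3 - <<'E'
from face import *
from body import pc,D0
s=load('b1.npz');nn,X,m=face(s,(260,335,200,280))
Y=(X-pc)@D0; print('plate x',Y[:,0].min(),Y[:,0].max(),'y',Y[:,1].min(),Y[:,1].max())
from station import viewer
w=viewer.snapshot('wrist');cv2.imwrite('pics/wb1.png',w['image'][:,:,::-1]);cv2.imwrite('pics/sb1.png',s['image'][:,:,::-1])
E
```

```text
26.5 tool lean -14.409081413868131 F [-0.7076  0.0506 -0.9465] gap 0.9953422047555515 q [-0.5565  0.7141  1.2088 -0.0807  1.4576 -1.8805]
heel est plate frame [ 0.0023 -0.0002  0.1777]
n 658 pix 837 normal [ 0.013  -0.0018  0.9999] mean [ 0.5313 -0.2531  0.0634] rect ((536.6171875, -253.4267578125), (60.51310729980469, 114.28871154785156), 76.64154815673828)
tilt -0.7498169197920762
n 658 pix 837 normal [ 0.013  -0.0018  0.9999] mean [ 0.5313 -0.2531  0.0634] rect ((536.6171875, -253.4267578125), (60.51310729980469, 114.28871154785156), 76.64154815673828)
plate x -0.04698503149003098 0.06739786050343044 y -0.031770029457137465 0.028764108111343858
```

View pics/sb1.png

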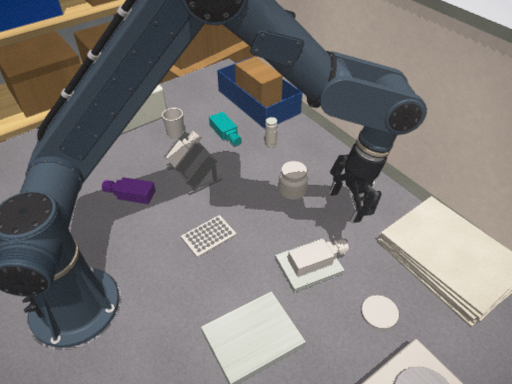

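View pics/wb1.png

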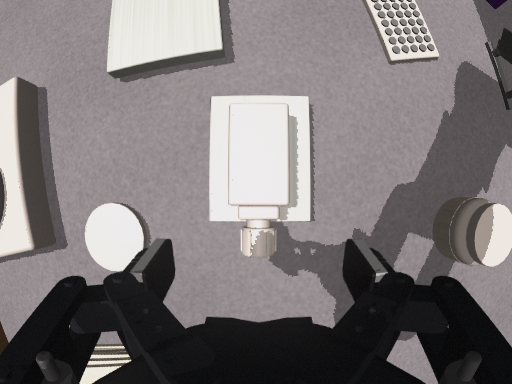

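The wrist view shows the flask centred on the plate at (258,160), released. The side view shows the other things where they were at the start. Handing in.

```bash
python3 -c "
from station import job
print(job.sign_off())"
```

```text
the job is handed in; nothing more can be done
None
```

I took the longer flask from the rack by its cap, laid it flat on the smaller plate and let go. Then I gripped it by the body, raised the neck end about the heel edge, held it, brought it back level, released it and handed in at about 26.5 s. No verdict was reported.

**Last checks:**
- **Position:** the flask's body centre is about 4 mm along and 1 mm across from the plate's centre. It is in line with the plate within about 1°.
- **Level:** the camera reads its tilt as −0.7°, the same small bias it showed when the flask was first laid flat.
- **Released:** the gripper is open and clear of the flask, and the force readings are within about 1 N of zero.
- **Other things:** by eye in the side view, the others are where they started; I did not measure them.

**Disagreement on the tilt:** during the first hold of about 2.5 s, the tool's own turn gave 30°, but the camera read 27–28.5° on a small patch of the face. I therefore raised it 2° more and held another 2 s. There the camera read 29–30° and the tool 32°. All of these are inside the allowed 25–35°.

**Force on the plate:** the upward force on the tool was about 6 N during the holds, so the heel pressed on the plate with roughly 8 N.

**Cap grasp:** a grip square to the flask would have put joint 4 at its limit, so I gripped the cap with the tool leaned 16° instead. The flask did not slip in that grip.

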